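# Stack ceramic trivets with a cork sheet between and slide them home under the shelf

## Task

Put the trivets away without chipping their glaze: lay the cork sheet squarely on the ceramic trivet in front of the low shelf, then gently set the other trivet squarely on the cork, the trivets never touching each other. Then push the finished stack along the ledge in under the shelf, square to it, until it comes up against the hidden backstop: feel for the stop with a light press, without ramming it. Leave the stack there with the trivets' ends flush, and leave the jar, the tagine base and the spoon alone.

Things in the scene. Friction and masses are not known exactly. Their poses are not given: they have to be found in the camera images.
- shelf: Low wooden shelf fixed on the ledge. Origin on the ledge under the middle of its front edge; its +x runs level in under it (the pushing direction), z up. The board covers local x 0 to 100 mm, y -100 to 100 mm, from 90 to 105 mm above the ledge, on four 15 mm posts at its corners; the opening between them is 165 mm wide and at least 72 mm high.
- stop_zone (a point): Fixed point under the shelf, at its local (70, 0, 30) mm, axes as the shelf's. Around it stands the rigid backstop: wooden block 100 mm wide, 62 mm high, flat upright face square to the shelf's x. The face stands anywhere from shelf x = 50 to 90 mm, different each time and not reported: feel for it. A stack at the stop sticks out 60 to 100 mm in front of the shelf.
- slab_low: White glazed ceramic trivet slab, 150 mm long (its x) by 56 mm wide (its y) by 20 mm thick, about 0.3 kg, loose, lying flat on the ledge in front of the shelf, roughly in line with it, long axis nearly along the shelf's x. Origin at the centre of its underside.
- slab_top: The other, identical white ceramic trivet slab (150 x 56 x 20 mm, long axis x, about 0.3 kg), lying flat on the ledge away from the shelf. Origin at the centre of its underside.
- sheet: Stiff cork separator sheet, 140 mm long (its x) by 66 mm wide (its y) by 6 mm thick, 30 g, lying flat and lengthwise on a fixed dark wooden block 110 mm long, 40 mm wide, 25 mm high, so its long edges overhang the block by about 13 mm. Origin at the centre of its underside. It is 5 mm shorter than a trivet at each end and 5 mm wider at each side.
- jar: Bystander: closed glass spice jar, 52 mm across, 85 mm high, standing on the shelf's board. Origin at the centre of its underside.
- tagine: Bystander: open terracotta tagine base, 170 mm across, 45 mm high. Origin at the centre of its underside.
- spoon: Bystander: wooden spoon, 200 mm long, lying on the ledge. Its x axis runs along the handle.

How it is judged (in metres and radians):
On the way, in this order (a step that is already met when the one before it is completed fails the run):
1. the cork sheet lies flat and squarely on the trivet in front of the shelf, released (x of sheet in the frame of slab_low between -0.015 and 0.015 m and y of sheet in the frame of slab_low between -0.012 and 0.012 m and z of sheet in the frame of slab_low between 0.017 and 0.023 m and angle between the x axis of sheet and the x axis of slab_low, either way round below 0.17 rad and angle between sheet's own z axis and vertical below 0.06 rad and linear speed of sheet below 0.02 m/s and contact force between the fingers and sheet below 0.3 N), for 0.2 s.
2. the second trivet lies squarely on the cork sheet, released, before the stack goes under the shelf (x of sheet in the frame of slab_low between -0.015 and 0.015 m and y of sheet in the frame of slab_low between -0.012 and 0.012 m and z of sheet in the frame of slab_low between 0.017 and 0.023 m and angle between the x axis of each of sheet, slab_top and the x axis of slab_low, either way round below 0.17 rad and angle between each of sheet, slab_top's own z axis and vertical below 0.06 rad and x of slab_top in the frame of slab_low between -0.015 and 0.015 m and y of slab_top in the frame of slab_low between -0.012 and 0.012 m and z of slab_top in the frame of slab_low between 0.023 and 0.029 m and linear speed of slab_top below 0.02 m/s and contact force between the fingers and slab_top below 0.3 N and x of slab_low in the frame of shelf below -0.05 m), for 0.2 s.
3. the stack has come up against the backstop: a trivet presses on it (contact force between any of slab_low, slab_top and shelf above 0.7 N and x of slab_low in the frame of shelf between -0.04 and 0.03 m and y of slab_low in the frame of shelf between -0.035 and 0.035 m and angle between the x axis of slab_low and the x axis of shelf, either way round below 0.09 rad), for 0.1 s.
At the end, for the whole second after the job is handed in: Stack at rest on the ledge at the stop: lower trivet's centre 40 mm before to 30 mm past the shelf's front edge, within 35 mm of its centre line, square within 5 deg; cork centred on it within 15 mm (sides 12); upper trivet on the cork, ends within 4 mm, sides 12 mm, square within 10 deg (x of sheet in the frame of slab_low between -0.015 and 0.015 m and y of sheet in the frame of slab_low between -0.012 and 0.012 m and z of sheet in the frame of slab_low between 0.017 and 0.023 m and angle between the x axis of each of sheet, slab_top and the x axis of slab_low, either way round below 0.17 rad and angle between each of sheet, slab_top's own z axis and vertical below 0.06 rad and x of slab_top in the frame of slab_low between -0.004 and 0.004 m and y of slab_top in the frame of slab_low between -0.012 and 0.012 m and z of slab_top in the frame of slab_low between 0.023 and 0.029 m and x of slab_low in the frame of shelf between -0.04 and 0.03 m and y of slab_low in the frame of shelf between -0.035 and 0.035 m and angle between the x axis of slab_low and the x axis of shelf, either way round below 0.09 rad and linear speed of each of slab_low, sheet, slab_top below 0.02 m/s and angle between slab_low's own z axis and vertical below 0.04 rad and height (world z) of slab_low below 0.004 m); the robot touches nothing.
It fails at once if the two trivets touch each other (contact force between slab_low and slab_top above 0.1 N).
It fails at once if the backstop or shelf is rammed by a trivet (over 50 N) (contact force between any of slab_low, slab_top and shelf above 50 N).
It fails at once if the second trivet is dropped or slammed on the cork, or shoved along on it (over 0.3 m/s while touching it) (contact force between slab_top and sheet above 0.5 N and linear speed of slab_top above 0.3 m/s).
It fails at once if the jar, tagine base or spoon is moved more than 15 mm (distance of any of jar, tagine, spoon from where it was at the start of the episode above 0.015 m).
It also fails if it takes over 72 s, if anything falls off the work surface, if the arm or the gripper's body presses on something with over 40 N, if the wrist force passes 120 N, or if a joint passes its speed limit or range.

## Robot

A 6-joint arm with a two-finger parallel gripper is mounted at the origin on the work surface. World frame = base frame: x ahead of the robot, y to its left, z up, the work surface at z = 0. Lengths are in m, angles in degrees, forces in N, time in s.
With the tool pointing down it reaches from about 0.35 to 0.875 m from the base axis. Payload 4.2 kg.
Tool frame: the origin (TCP) lies between the finger pads; the fingertips stand 8 mm ahead of it and the grasp point (between the pads) lies 11 mm behind it; x points along the fingers, y is the direction in which the jaws open and shut, and the axes are right-handed (so a half turn about x gives the same grasp; the last joint's range is limited). The gripper opens to 87 mm and grips with 3 to 60 N. Pads are 19 mm wide; open, the fingers measure 117 mm over their backs; the gripper's body (75 mm by 190 mm) begins 51 mm behind the grasp point.
Start: joints at [87.181, 22.042, 0.453, 0, -68.411, -14.817], TCP at [0.189, 0.596, 0.231] pointing down, gripper open.
Joint ranges: [-179.83, 179.83], [-69.29, 118.12], [-61.27, 80.66], [-181.25, 117.63], [-171.15, -9.14], [-177.46, 177.46]. Speed limits (degrees/s): [159.86, 159.86, 180, 180, 180, 180].

## Interface

Orientations are given as a 3x3 rotation matrix whose columns are the frame's x, y, z axes.
In Python, from station import r gives the robot as it stands. The module is installed in compiled form; this text tells all that it offers.
- The arm moves only by the tool move_arm, never from a script. Its argument "increments" is one flat list of numbers, 7 for each row, row after row: the turn, a rotation vector about the tool's x, y, z in degrees, then the shift along the tool's x, y, z in m, then the finger opening in m, from 0 to 0.087. A call has 1 to 12 rows; each row is the pose to reach, as a shift and turn from the pose commanded when the call began, along the tool's axes at that moment; what a row does not reach only later rows make up. A row lasts 1/12 s, in which the tool goes at most 41.7 mm and 7.16 degrees, less where a joint would pass 70% of its speed; a pose out of reach is approached as far as the arm can. A call with a gripper value outside its range is refused whole. The fingers move at their own pace and stop on an object; the grip force is fixed at half the most. Time passes only in rows, so rows that repeat a pose let the fingers close. It gives the time, the measured TCP pose, the force and the opening at its end, in the units of the state.
- r.sense(): the state, without advancing time (a new reading comes with each control period).
- r.capture(name): name is "side" or "top"; returns the picture (384x512x3 uint8, red, green, blue); there is no depth.
- r.calibration(name): a dict with "fx", "fy", "cx", "cy" (pixels), "rvec" (rotation vector, rad) and "tvec" (3), from world to camera coordinates, as OpenCV has them. Camera axes: x right, y down, z forward; pixel columns grow to the right and rows downward; lengths in m; the calibration is good to about 2 mm. A picture is of the moment at which its call begins. calibration takes no time and is no camera call.
- r.finish_job(): hands the job in, once; it reports no verdict.
The state is a dict: "time_s": time; "joints": joint angles; "joint_velocities": joint speeds; "effort": joint torques, N m; "tcp_pos": TCP position; "ee_rot": TCP orientation; "wrist_force": force on the tool from outside, world axes, zero at the start; "moment": the same for the moment, N m; "gripper_width": opening from 0.0 (shut) to 1.0 (fully open).
Only numpy, scipy, OpenCV 4.12 (cv2) and the standard library are available. Lean on these libraries where they do the work, as an engineer would, in place of code of your own. Each camera call takes 0.05 s, during which the arm holds its last target.

## Working session

There is one attempt and no reset: what is moved stays moved. The work goes in short steps, Python scripts to look and compute and a tool call to move; the robot and the scene stay as the last step left them, time stands still between calls to the robot, and variables do not carry over. Pictures are saved under pics/ and viewed, and the job is handed in when it is done.

Besides the shell and the picture viewer there is one more tool, called after ">>>" by a JSON object that holds its "method" and its "body". move_arm: Moves the arm, as the interface text tells. Its arguments: {"type":"object","properties":{"increments":{"type":"array","items":{"type":"number"}}},"required":["increments"]}

```bash
mkdir -p pics
python3 - <<'E'
from station import r
import cv2,numpy as np
s=r.sense()
for k,v in s.items(): print(k,np.round(v,4).tolist())
for n in ("top","side"):
    im=r.capture(n); cv2.imwrite(f"pics/{n}0.png",im[:,:,::-1]); c=r.calibration(n); print(n,{k:np.round(v,4).tolist() for k,v in c.items()})
    R=cv2.Rodrigues(np.array(c['rvec'],float))[0]; print(np.round(-R.T@np.array(c['tvec']),3))
E
```

```text
time_s 0.0
joints [87.1813, 22.0913, 0.379, -0.0275, -68.4114, -14.8173]
joint_velocities [-0.0163, -0.0704, -0.0612, 0.0684, 0.0099, -0.0032]
effort [-0.0005, -39.0672, 18.7405, 4.2199, 0.011, -0.0002]
tcp_pos [0.1892, 0.5951, 0.2295]
ee_rot [[-0.0006, -0.3031, -0.9529], [-0.0021, -0.9529, 0.3031], [-1.0, 0.0022, -0.0001]]
wrist_force [-0.7554, 0.3968, 0.2761]
moment [-0.0019, 0.0173, -0.0017]
gripper_width 0.9994
top {'fx': 363.0705, 'fy': 363.0705, 'cx': 253.7052, 'cy': 191.9038, 'rvec': [2.1499, -2.1148, 0.1968], 'tvec': [-0.0211, 0.6019, 1.0761]}
[ 0.404 -0.004  1.165]
side {'fx': 469.7712, 'fy': 469.7712, 'cx': 255.6292, 'cy': 187.7644, 'rvec': [2.2746, -0.7237, 0.3054], 'tvec': [-0.5164, 0.3195, 1.1403]}
[ 0.083 -0.76   1.041]
```

View pics/top0.png

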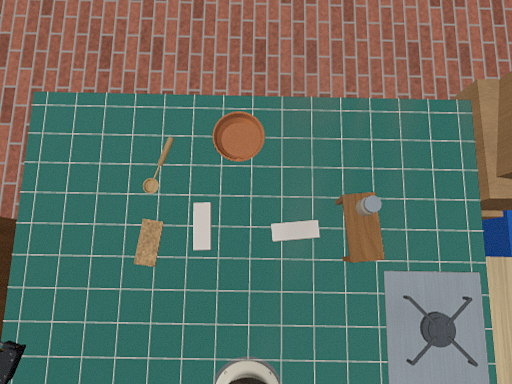

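View pics/side0.png

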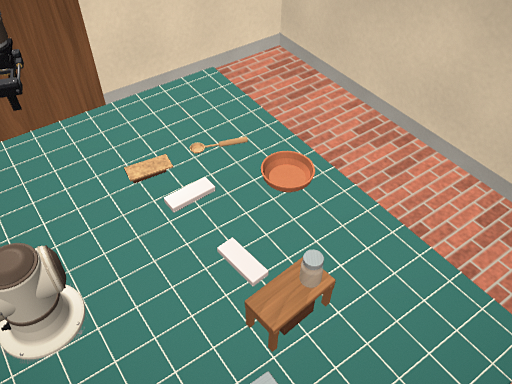

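```bash
cat > h.py <<'E'
import cv2,numpy as np
from station import r
def cal(n):
    c=r.calibration(n);R=cv2.Rodrigues(np.array(c['rvec'],float))[0];return c,R,np.array(c['tvec'],float).ravel()
def ray(n,px,z):
    c,R,t=cal(n);px=np.atleast_2d(px).astype(float)
    d=np.c_[(px[:,0]-c['cx'])/c['fx'],(px[:,1]-c['cy'])/c['fy'],np.ones(len(px))]@R
    o=-R.T@t; k=(z-o[2])/d[:,2]; return o+d*k[:,None]
def proj(n,P):
    c,R,t=cal(n);q=np.atleast_2d(P)@R.T+t
    return np.c_[q[:,0]/q[:,2]*c['fx']+c['cx'],q[:,1]/q[:,2]*c['fy']+c['cy']]
def rect(z,pts,n):
    # image polygon -> plane z -> min area rect
    w=ray(n,pts,z)[:,:2]*1000
    return cv2.minAreaRect(w.astype(np.float32))
E
python3 - <<'E'
import cv2
t=cv2.imread('pics/top0.png');s=cv2.imread('pics/side0.png')
a=cv2.resize(t[180:280,120:220],None,fx=4,fy=4,interpolation=0);b=cv2.resize(t[180:280,260:400],None,fx=4,fy=4,interpolation=0)[:, :400]
b=cv2.resize(t[180:280,262:392],(520,400),interpolation=0)
cv2.imwrite('pics/c1.png',cv2.resize(cv2.hconcat([a,b]),(800,348)))
a=cv2.resize(s[140:220,110:230],(600,400),interpolation=0);cv2.imwrite('pics/c2.png',a)
a=cv2.resize(s[230:355,205:345],(672,600),interpolation=0);cv2.imwrite('pics/c3.png',a)
E
```

```text
(no output)
```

View pics/c1.png

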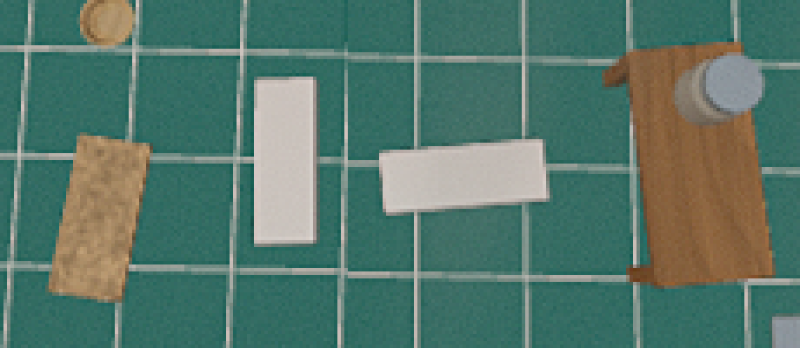

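View pics/c2.png

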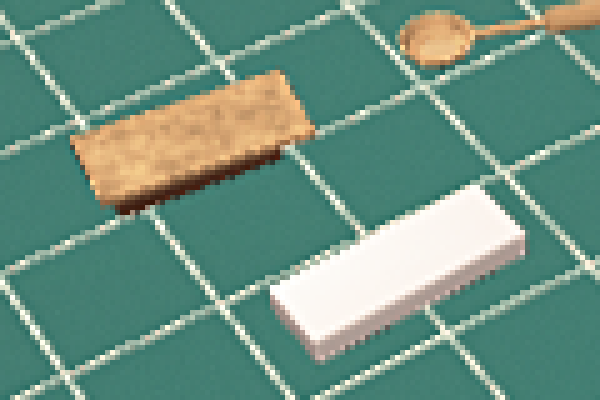

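View pics/c3.png

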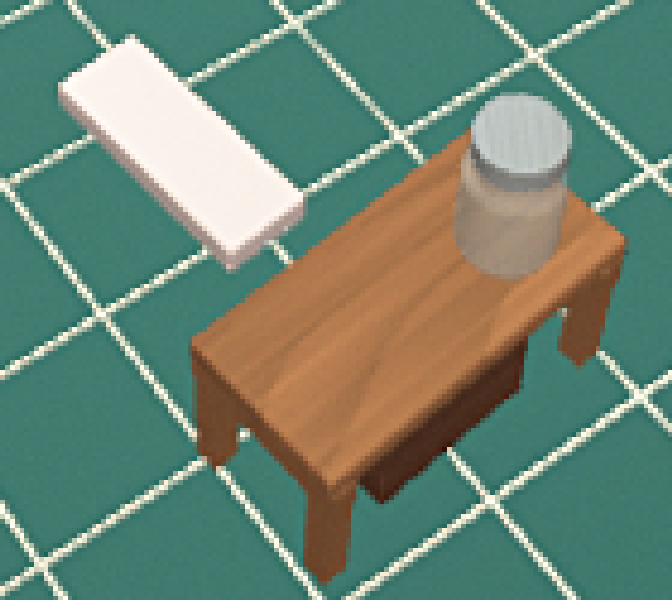

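```bash
cat >> h.py <<'E'
def blobs(im,kind,roi):
    u=cv2.resize(im,None,fx=4,fy=4,interpolation=cv2.INTER_LINEAR)
    hsv=cv2.cvtColor(u,cv2.COLOR_RGB2HSV).astype(int);H,S,V=hsv[...,0],hsv[...,1],hsv[...,2]
    if kind=='white': m=(S<45)&(V>170)
    elif kind=='whitetop': m=(S<45)&(V>213)
    elif kind=='cork': m=(H<28)&(S>70)&(V>115)
    else: m=(H<28)&(S>60)
    m=m.astype(np.uint8)
    k=np.zeros_like(m);x0,x1,y0,y1=[4*a for a in roi];k[y0:y1,x0:x1]=1;m*=k
    m=cv2.morphologyEx(m,cv2.MORPH_OPEN,np.ones((21,21),np.uint8))
    cs=cv2.findContours(m,cv2.RETR_EXTERNAL,cv2.CHAIN_APPROX_NONE)[0]
    c=max(cs,key=cv2.contourArea)[:,0,:].astype(float)
    return (c+0.5)/4-0.5
def meas(im,n,kind,roi,z):
    (cx,cy),(w,h),a=rect(z,blobs(im,kind,roi),n)
    if w<h: w,h,a=h,w,a+90
    a=(a+90)%180-90
    return np.round([cx,cy,w,h,a],1)
E
python3 - <<'E'
from h import *
t=cv2.imread('pics/top0.png')[:,:,::-1];s=cv2.imread('pics/side0.png')[:,:,::-1]
print('cork',meas(t,'top','cork',(125,172,205,280),.031),meas(s,'side','cork',(115,178,150,188),.031))
for k in('white','whitetop'):
  print('stop',meas(t,'top',k,(180,225,190,265),.02),meas(s,'side',k,(155,225,170,215),.02))
  print('slow',meas(t,'top',k,(260,330,210,250),.02),meas(s,'side',k,(210,275,230,290),.02))
for roi in [(338,387,188,268)]:
  c=blobs(t,'wood',roi); print('shelf',meas(t,'top','wood',roi,.105))
print(ray('top',[[344,193],[352,262],[382,259],[374,193]],.105))
# side: board corners from crop c3 (scale 4.8, offset 205,230)
q=np.array([[190,342],[330,488],[625,238],[472,130]])/4.8+[205,230]-.4
print(ray('side',q,[.105][0]))
E
```

```text
cork [443.4 311.8 139.6  66.   -7.7] [441.9 312.5 140.7  71.2  -7.6]
stop [498.2 152.3 147.8  53.    2.1] [496.2 151.9 153.   74.5   4.1]
slow [ 488.6 -142.6  148.7   54.   -84.4] [ 488.5 -143.1  158.    60.8  -83.7]Traceback (most recent call last):
  File "<stdin>", line 5, in <module>
  File "h.py", line 30, in meas
    (cx,cy),(w,h),a=rect(z,blobs(im,kind,roi),n)
                           ~~~~~^^^^^^^^^^^^^
  File "h.py", line 27, in blobs
    c=max(cs,key=cv2.contourArea)[:,0,:].astype(float)
      ~~~^^^^^^^^^^^^^^^^^^^^^^^^
ValueError: max() iterable argument is empty
```

Run:
```python
from h import *
t=cv2.imread('pics/top0.png')[:,:,::-1];s=cv2.imread('pics/side0.png')[:,:,::-1]
print(t[226,196:208],t[231,293]);print(s[185:205,190].max(1),s[250:275,243].max(1))
hsv=cv2.cvtColor(t,cv2.COLOR_RGB2HSV);print(hsv[195:262:12,363],hsv[262,340:390:4])
c=blobs(t,'wood',(338,387,188,268));
for z in(.105,):
  w=ray('top',c,z)[:,:2]*1000
  h=cv2.convexHull(w.astype(np.float32))
  print(np.round(cv2.approxPolyDP(h,6,True)[:,0],0).tolist())
print(np.round(ray('top',[[344,193],[352,262],[382.7,259],[374,193]],.105),3))
q=np.array([[190,342],[330,488],[625,238],[472,130]])/4.8+[205,230]-.4
print(np.round(ray('side',q,.105),3))
```

```text
[[203 196 189]
 [203 195 189]
 [202 195 187]
 [201 193 187]
 [201 194 188]
 [201 194 187]
 [201 193 189]
 [201 194 188]
 [201 193 187]
 [203 195 188]
 [202 194 189]
 [202 197 189]] [193 187 181]
[255 252 252 252 252 252 252 251 252 252 251 251 253 255 231 181 172 176
 144 128] [252 250 250 250 249 250 250 250 250 249 249 250 250 250 249 249 250 250
 250 250 250 252 254 238 173]
[[ 14 151 137]
 [ 16  42 141]
 [ 14 130 129]
 [ 14 136 144]
 [ 14 138 137]
 [ 14 136 129]] [[ 86 136 105]
 [ 64  12 173]
 [ 86 122 111]
 [ 18  64  91]
 [ 55  31 107]
 [ 83 105 104]
 [ 86 160  99]
 [ 87 146 112]
 [ 87 142 108]
 [ 64  11 170]
 [ 85 154 104]
 [ 83 161 106]
 [ 85 140 104]]
[[589.0, -273.0], [565.0, -263.0], [396.0, -286.0], [403.0, -387.0], [536.0, -377.0], [596.0, -336.0]]
[[ 0.594 -0.279  0.105]
 [ 0.393 -0.297  0.105]
 [ 0.403 -0.385  0.105]
 [ 0.596 -0.369  0.105]]
[[ 0.393 -0.292  0.105]
 [ 0.402 -0.389  0.105]
 [ 0.6   -0.367  0.105]
 [ 0.58  -0.274  0.105]]
```

Run:
```python
from h import *
t=cv2.imread('pics/top0.png')
s=cv2.imread('pics/side0.png')
out=[]
for n,im in(('top',t),('side',s)):
  # rect image: cols = -y from -0.22..-0.42 ; rows = x from .62 down to .37, 0.5mm/px
  W,H=440,520
  X,Y=np.meshgrid(np.arange(W),np.arange(H))
  P=np.c_[(.63-Y.ravel()*.0005),(-.22-X.ravel()*.0005),np.full(W*H,.105)]
  p=proj(n,P).astype(np.float32)
  g=cv2.remap(im,p[:,0].reshape(H,W),p[:,1].reshape(H,W),cv2.INTER_LINEAR)
  cv2.imwrite(f'pics/rs_{n}.png',g);out.append(g)
cv2.imwrite('pics/rs.png',cv2.resize(cv2.hconcat(out),(800,473)))
g=cv2.cvtColor(out[0],cv2.COLOR_BGR2HSV).astype(int)
m=(g[...,0]<30)&(g[...,1]>60)
f=[];b=[]
for row in range(130,440,10):
  c=np.where(m[row])[0]; f.append((.63-row*.0005,-.22-c[0]*.0005)); 
  b.append((.63-row*.0005,-.22-c[-1]*.0005))
f=np.array(f);b=np.array(b)
print(np.round(f*1000)[::3].tolist());print(np.round(b*1000)[::3].tolist())
for q in(f,b):
  k=np.polyfit(q[:,0],q[:,1],1);res=q[:,1]-np.polyval(k,q[:,0]);q2=q[abs(res)<.003];k=np.polyfit(q2[:,0],q2[:,1],1);print('slope deg',np.degrees(np.arctan(k[0])),'y at x=.49',np.polyval(k,.49))
```

```text
[[565.0, -252.0], [550.0, -274.0], [535.0, -276.0], [520.0, -278.0], [505.0, -279.0], [490.0, -280.0], [475.0, -281.0], [460.0, -284.0], [445.0, -285.0], [430.0, -286.0], [415.0, -288.0]]
[[565.0, -316.0], [550.0, -312.0], [535.0, -377.0], [520.0, -378.0], [505.0, -380.0], [490.0, -382.0], [475.0, -383.0], [460.0, -384.0], [445.0, -386.0], [430.0, -388.0], [415.0, -389.0]]
slope deg 5.7152367912129405 y at x=.49 -0.28016528530986745
slope deg 2.862405226111721 y at x=.49 -0.38316666666666677
```

View pics/rs.png

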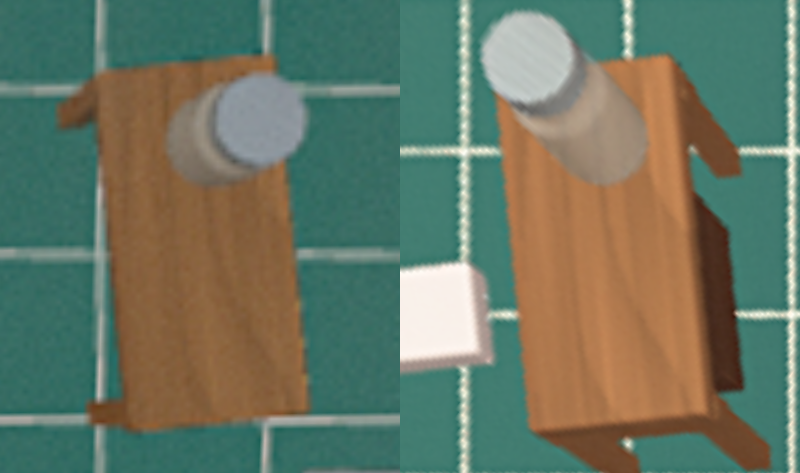

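```bash
cat >> h.py <<'E'
from scipy.spatial.transform import Rotation as Ro
def plan(*tg):
    s=r.sense();p=np.array(s['tcp_pos']);R=np.array(s['ee_rot'])
    print('t',s['time_s'],'tcp',np.round(p*1000,1).tolist(),'th',round(np.degrees(np.arctan2(R[1,1],R[0,1]))%360,2),'F',np.round(s['wrist_force'],2).tolist(),'w',round(float(s['gripper_width'])*87,1),'j',np.round(s['joints'],0).tolist())
    for x,y,z,th in tg:
        a=np.radians(th);T=np.array([[0,np.cos(a),np.sin(a)],[0,np.sin(a),-np.cos(a)],[-1,0,0]])
        print('inc',np.round(Ro.from_matrix(R.T@T).as_rotvec(degrees=True),1).tolist(),np.round(R.T@(np.array([x,y,z])-p),4).tolist())
E
python3 -c "
from h import *
plan((.443,.312,.09,262.3),(.443,.312,.019,262.3))"
```

```text
t 0.1 tcp [189.2, 595.1, 229.6] th 252.35 F [0.02, 0.13, 0.16] w 86.9 j [87.0, 22.0, 0.0, -0.0, -68.0, -15.0]
inc [-9.9, 0.0, -0.1] [0.14, 0.1926, -0.3277]
inc [-9.9, 0.0, -0.1] [0.211, 0.1925, -0.3277]
```

>>> {"method": "move_arm", "body": {"increments": [-5, 0, 0, 0.05, 0.08, -0.14, 0.087, -9.9, 0, 0, 0.14, 0.1926, -0.3277, 0.087, -9.9, 0, 0, 0.14, 0.1926, -0.3277, 0.087, -9.9, 0, 0, 0.14, 0.1926, -0.3277, 0.087, -9.9, 0, 0, 0.14, 0.1926, -0.3277, 0.087, -9.9, 0, 0, 0.14, 0.1926, -0.3277, 0.087, -9.9, 0, 0, 0.14, 0.1926, -0.3277, 0.087, -9.9, 0, 0, 0.14, 0.1926, -0.3277, 0.087, -9.9, 0, 0, 0.14, 0.1926, -0.3277, 0.087, -9.9, 0, 0, 0.14, 0.1926, -0.3277, 0.087, -9.9, 0, 0, 0.14, 0.1926, -0.3277, 0.087, -9.9, 0, 0, 0.14, 0.1926, -0.3277, 0.087]}}

```text
time_s: 1.1
tcp_pos: [0.4437, 0.3109, 0.0894]
ee_rot: [[-0.002, -0.138, -0.99], [-0.002, -0.99, 0.138], [-1.0, 0.002, 0.001]]
wrist_force: [0.4, 0.5, -0.2]
gripper_width: 1.0
```

```bash
python3 -c "
from h import *
plan((.443,.312,.09,262.3),(.443,.312,.018,262.3))
im=r.capture('side');cv2.imwrite('pics/s1.png',cv2.resize(im[60:260,60:300,::-1],None,fx=3,fy=3,interpolation=0))"
```

```text
t 1.1 tcp [443.7, 310.9, 89.4] th 262.08 F [0.45, 0.51, -0.23] w 87.0 j [52.0, 23.0, -22.0, -0.0, -46.0, 30.0]
inc [-0.2, 0.1, -0.1] [-0.0006, -0.001, 0.0008]
inc [-0.2, 0.1, -0.1] [0.0714, -0.0011, 0.0007]
```

View pics/s1.png

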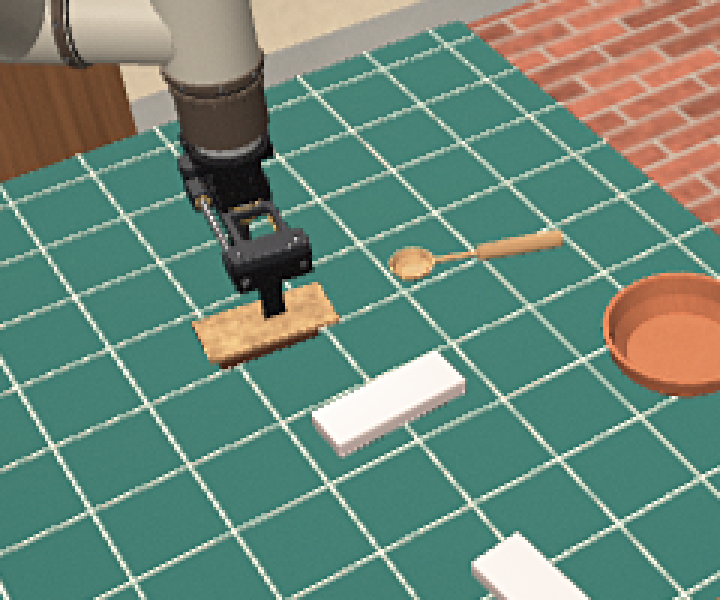

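The gripper is over the cork (cork at about pixel (265,325) in the crop), with its jaws across the width. Next I lower it and close.

>>> {"method": "move_arm", "body": {"increments": [-0.2, 0, 0, 0.03, -0.001, 0.0007, 0.087, -0.2, 0, 0, 0.06, -0.001, 0.0007, 0.087, -0.2, 0, 0, 0.0714, -0.001, 0.0007, 0.087, -0.2, 0, 0, 0.0714, -0.001, 0.0007, 0.087, -0.2, 0, 0, 0.0714, -0.001, 0.0007, 0.05, -0.2, 0, 0, 0.0714, -0.001, 0.0007, 0.05, -0.2, 0, 0, 0.0714, -0.001, 0.0007, 0.05, -0.2, 0, 0, 0.0714, -0.001, 0.0007, 0.05, -0.2, 0, 0, 0.0714, -0.001, 0.0007, 0.05]}}

```text
time_s: 1.9
tcp_pos: [0.4431, 0.3147, 0.0204]
ee_rot: [[0.002, -0.131, -0.991], [0.002, -0.991, 0.131], [-1.0, -0.002, -0.001]]
wrist_force: [-1.4, 0.5, 3.2]
gripper_width: 0.748
```

```bash
python3 -c "
from h import *
plan((.443,.312,.1,262.3))"
```

```text
t 1.9 tcp [443.1, 314.7, 20.4] th 262.48 F [-1.36, 0.5, 3.22] w 65.1 j [52.0, 28.0, -25.0, 0.0, -36.0, 30.0]
inc [0.2, -0.1, 0.1] [-0.0796, 0.0025, -0.0003]
```

>>> {"method": "move_arm", "body": {"increments": [0, 0, 0, -0.02, 0, 0, 0.05, 0, 0, 0, -0.06, 0, 0, 0.05, 0, 0, 0, -0.1, 0, 0, 0.05, 0, 0, 0, -0.1, 0, 0, 0.05, 0, 0, 0, -0.1, 0, 0, 0.05]}}

```text
time_s: 2.32
tcp_pos: [0.4439, 0.3152, 0.1224]
ee_rot: [[0.005, -0.131, -0.991], [0.006, -0.991, 0.131], [-1.0, -0.006, -0.004]]
wrist_force: [-1.1, -0.5, -1.8]
gripper_width: 0.752
```

```bash
python3 -c "
from h import *
plan((.4886,-.1426,.13,185.6))
im=r.capture('side');cv2.imwrite('pics/s2.png',cv2.resize(im[60:260,60:300,::-1],None,fx=3,fy=3,interpolation=0))"
```

```text
t 2.3167 tcp [443.9, 315.2, 122.4] th 262.46 F [-1.12, -0.54, -1.82] w 65.5 j [52.0, 20.0, -20.0, 0.0, -50.0, 30.0]
inc [76.9, 0.1, 0.5] [-0.0101, 0.4479, -0.1045]
```

View pics/s2.png

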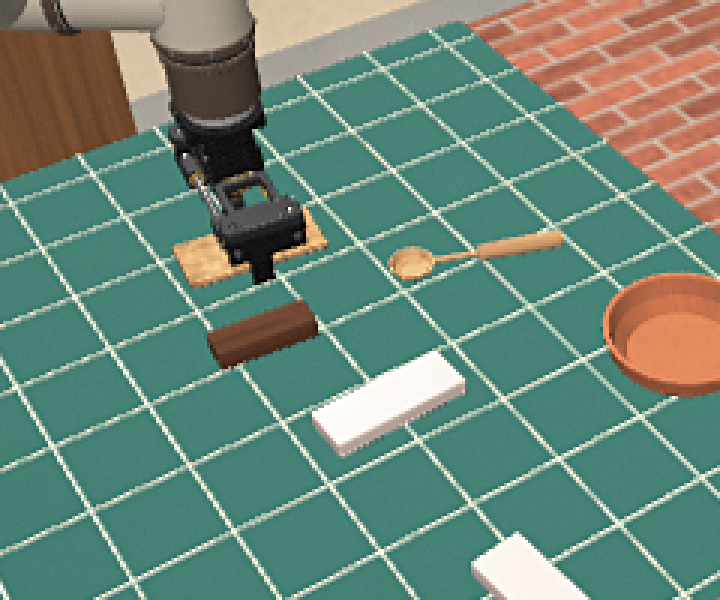

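The cork is held level, with the bare block at about (262,335) in the crop. I carry it to slab_low.

>>> {"method": "move_arm", "body": {"increments": [6, 0, 0, -0.005, 0.03, -0.007, 0.05, 13, 0, 0, -0.01, 0.07, -0.016, 0.05, 20, 0, 0, -0.01, 0.11, -0.025, 0.05, 27, 0, 0, -0.01, 0.15, -0.035, 0.05, 34, 0, 0, -0.01, 0.19, -0.045, 0.05, 41, 0, 0, -0.01, 0.23, -0.055, 0.05, 48, 0, 0, -0.01, 0.27, -0.064, 0.05, 55, 0, 0, -0.01, 0.31, -0.073, 0.05, 62, 0, 0, -0.01, 0.35, -0.082, 0.05, 69, 0, 0, -0.01, 0.39, -0.091, 0.05, 74, 0, 0.5, -0.01, 0.43, -0.1, 0.05, 76.9, 0, 0.5, -0.01, 0.448, -0.1045, 0.05]}}

```text
time_s: 3.37
tcp_pos: [0.4862, -0.1475, 0.1274]
ee_rot: [[-0.01, -0.996, -0.09], [-0.006, -0.09, 0.996], [-1.0, 0.01, -0.005]]
wrist_force: [0.1, 0.5, -0.6]
gripper_width: 0.752
```

>>> {"method": "move_arm", "body": {"increments": [0, 0, 0, 0, 0, 0, 0.05, 0, 0, 0, 0, 0, 0, 0.05]}}

```text
time_s: 3.53
tcp_pos: [0.4862, -0.145, 0.1274]
ee_rot: [[-0.01, -0.995, -0.094], [-0.005, -0.094, 0.996], [-1.0, 0.01, -0.004]]
wrist_force: [-0.8, 0.8, -0.1]
gripper_width: 0.755
```

```bash
python3 -c "
from h import *
plan((.4886,-.1426,.06,185.6))
im=r.capture('side');cv2.imwrite('pics/s3.png',cv2.resize(im[150:350,150:390,::-1],None,fx=3,fy=3,interpolation=0))
im=r.capture('top');cv2.imwrite('pics/t3.png',cv2.resize(im[150:300,230:410,::-1],None,fx=4,fy=4,interpolation=0))"
```

```text
t 3.5333 tcp [486.2, -145.0, 127.4] th 185.42 F [-0.79, 0.8, -0.06] w 65.7 j [2.0, 17.0, -24.0, 0.0, -50.0, 3.0]
inc [-0.2, -0.2, -0.6] [0.0674, -0.0033, 0.0024]
```

View pics/s3.png

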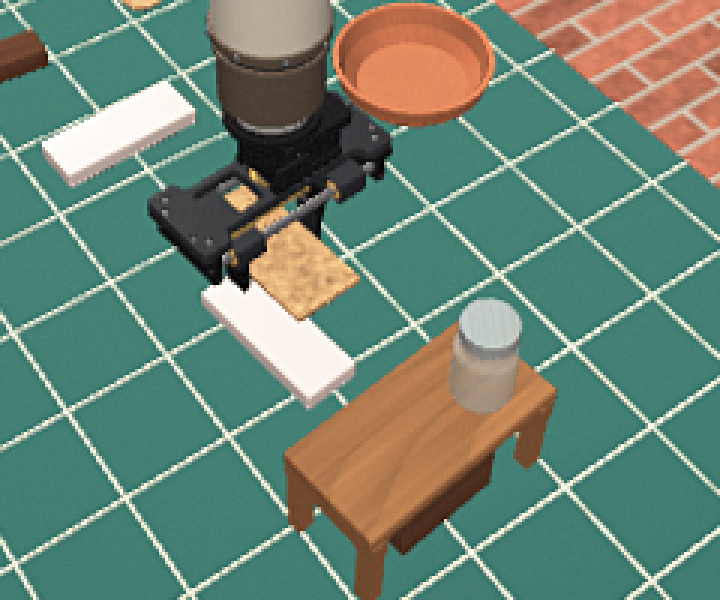

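View pics/t3.png

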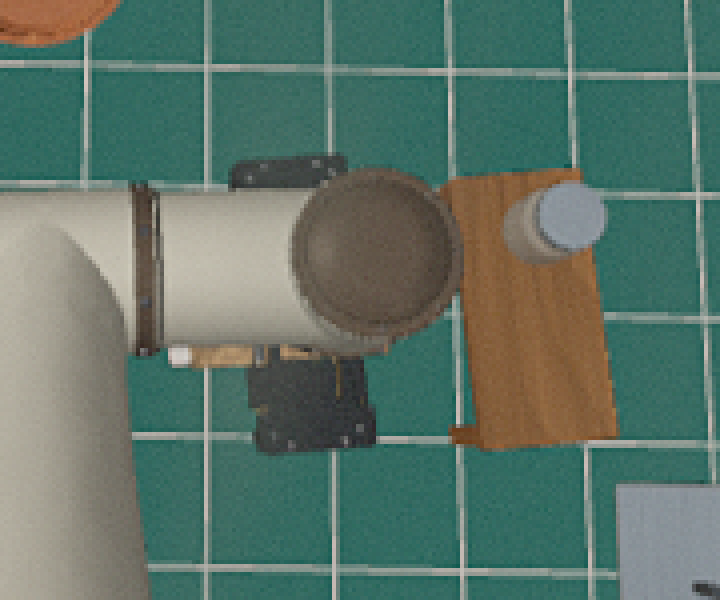

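```bash
python3 -c "
from h import *
q=np.array([[358,278],[302,320]])/3+150-.3
for z in(.139,.142):
  w=ray('side',q,z)[:,:2]*1000;m=w.mean(0);a=np.radians(-84.4);print(w.round(1),m-70*np.array([np.cos(a),np.sin(a)]))
"
```

```text
[[ 521.7 -211.8]
 [ 461.  -219.8]] [ 484.54345099 -146.14651086]
[[ 520.2 -213.6]
 [ 459.8 -221.6]] [ 483.18669061 -147.95644155]
```

>>> {"method": "move_arm", "body": {"increments": [-0.2, -0.2, -0.6, 0.025, -0.0033, 0.0024, 0.05, -0.2, -0.2, -0.6, 0.05, -0.0033, 0.0024, 0.05, -0.2, -0.2, -0.6, 0.08, -0.0033, 0.0024, 0.05, -0.2, -0.2, -0.6, 0.1, -0.0033, 0.0024, 0.05, -0.2, -0.2, -0.6, 0.104, -0.0033, 0.0024, 0.05, -0.2, -0.2, -0.6, 0.104, -0.0033, 0.0024, 0.05]}}

```text
time_s: 4.13
tcp_pos: [0.489, -0.1408, 0.0239]
ee_rot: [[0.0, -0.995, -0.103], [-0.001, -0.103, 0.995], [-1.0, -0.0, -0.001]]
wrist_force: [1.5, -0.4, -0.2]
gripper_width: 0.75
```

```bash
python3 -c "
from h import *
plan((.4886,-.1426,.0155,185.6))
im=r.capture('side');cv2.imwrite('pics/s4.png',cv2.resize(im[200:320,170:310,::-1],None,fx=5,fy=5,interpolation=0))"
```

```text
t 4.1333 tcp [489.0, -140.8, 23.9] th 185.9 F [1.47, -0.36, -0.17] w 65.3 j [2.0, 26.0, -30.0, 0.0, -34.0, 4.0]
inc [0.3, -0.1, 0.0] [0.0084, 0.0006, -0.0017]
```

View pics/s4.png

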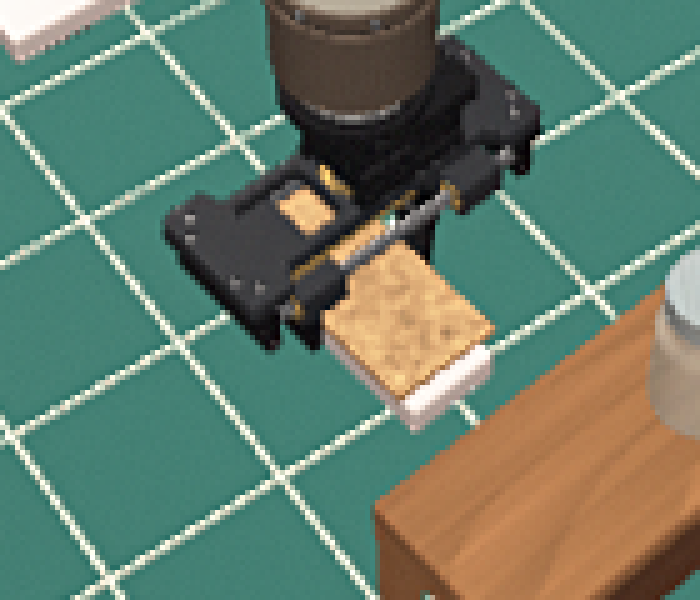

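>>> {"method": "move_arm", "body": {"increments": [0.3, 0, 0, 0.004, 0.0006, -0.0017, 0.05, 0.3, 0, 0, 0.007, 0.0006, -0.0017, 0.05, 0.3, 0, 0, 0.009, 0.0006, -0.0017, 0.05, 0.3, 0, 0, 0.009, 0.0006, -0.0017, 0.05]}}

```text
time_s: 4.52
tcp_pos: [0.4897, -0.1436, 0.0164]
ee_rot: [[0.005, -0.995, -0.095], [-0.001, -0.095, 0.995], [-1.0, -0.005, -0.002]]
wrist_force: [0.7, -0.3, -1.2]
gripper_width: 0.754
```

>>> {"method": "move_arm", "body": {"increments": [0, 0, 0, 0.001, 0, 0, 0.05, 0, 0, 0, 0.0015, 0, 0, 0.05, 0, 0, 0, 0.0015, 0, 0, 0.05]}}

```text
time_s: 4.77
tcp_pos: [0.4899, -0.1437, 0.0154]
ee_rot: [[0.005, -0.995, -0.095], [-0.001, -0.095, 0.995], [-1.0, -0.005, -0.002]]
wrist_force: [-0.8, -0.7, 4.8]
gripper_width: 0.747
```

```bash
python3 -c "
from h import *
plan((.4886,-.1426,.0155,185.6))
im=r.capture('side');cv2.imwrite('pics/s5.png',cv2.resize(im[220:300,200:290,::-1],None,fx=7,fy=7,interpolation=0))"
```

```text
t 4.7667 tcp [489.9, -143.7, 15.4] th 185.48 F [-0.83, -0.71, 4.76] w 65.0 j [2.0, 26.0, -30.0, 0.0, -33.0, 3.0]
inc [-0.1, -0.1, 0.3] [-0.0001, 0.0012, 0.0012]
```

View pics/s5.png

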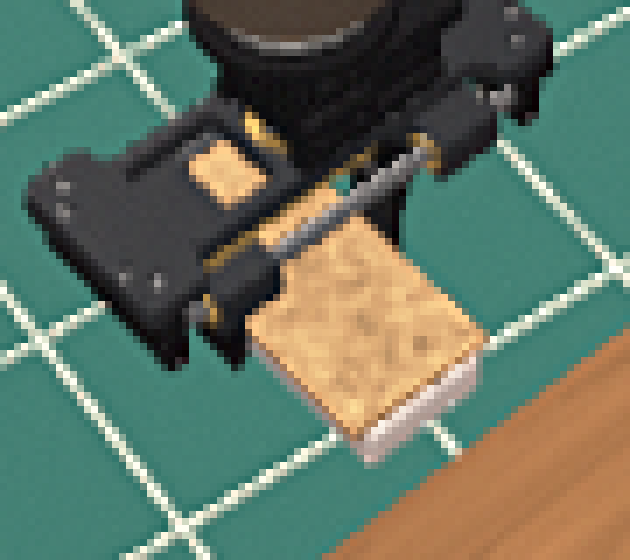

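Wrist force is 4.8 N, so the cork is down on the slab; it is centred and flush with the end at about (420,400) in the crop. Release and rise.

>>> {"method": "move_arm", "body": {"increments": [0, 0, 0, 0, 0, 0, 0.087, 0, 0, 0, 0, 0, 0, 0.087, 0, 0, 0, 0, 0, 0, 0.087, 0, 0, 0, 0, 0, 0, 0.087, 0, 0, 0, -0.01, 0, 0, 0.087, 0, 0, 0, -0.04, 0, 0, 0.087, 0, 0, 0, -0.08, 0, 0, 0.087, 0, 0, 0, -0.09, 0, 0, 0.087, 0, 0, 0, -0.09, 0, 0, 0.087]}}

```text
time_s: 5.57
tcp_pos: [0.4921, -0.1436, 0.1091]
ee_rot: [[0.014, -0.995, -0.096], [-0.002, -0.096, 0.995], [-1.0, -0.014, -0.003]]
wrist_force: [-0.3, -0.2, -0.8]
gripper_width: 0.998
```

```bash
python3 -c "
from h import *
plan((.498,.152,.1,272.1))
im=r.capture('side');cv2.imwrite('pics/s6.png',cv2.resize(im[140:310,150:310,::-1],None,fx=3.5,fy=3.5,interpolation=0))"
```

```text
t 5.5667 tcp [492.1, -143.6, 109.1] th 185.51 F [-0.34, -0.19, -0.83] w 86.8 j [2.0, 18.0, -25.0, 0.0, -46.0, 3.0]
inc [-86.6, -0.7, 0.5] [0.0087, -0.0342, 0.2937]
```

View pics/s6.png

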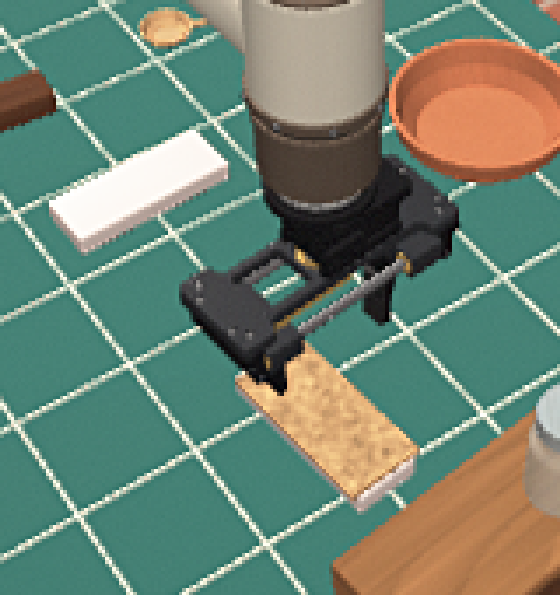

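The cork sits flat on slab_low. Next is slab_top.

>>> {"method": "move_arm", "body": {"increments": [-7, 0, 0, 0, -0.003, 0.02, 0.087, -14, 0, 0, 0, -0.006, 0.05, 0.087, -21, 0, 0, 0, -0.01, 0.08, 0.087, -28, 0, 0, 0, -0.013, 0.11, 0.087, -35, 0, 0, 0, -0.016, 0.14, 0.087, -42, 0, 0, 0, -0.02, 0.17, 0.087, -49, 0, 0, 0, -0.023, 0.2, 0.087, -56, 0, 0, 0, -0.026, 0.23, 0.087, -63, 0, 0, 0, -0.03, 0.26, 0.087, -70, 0, 0, 0.003, -0.033, 0.28, 0.087, -77, -0.7, 0.5, 0.006, -0.0342, 0.29, 0.087, -84, -0.7, 0.5, 0.0087, -0.0342, 0.2937, 0.087]}}

```text
time_s: 6.62
tcp_pos: [0.495, 0.1538, 0.0943]
ee_rot: [[-0.011, -0.001, -1.0], [-0.0, -1.0, 0.001], [-1.0, 0.0, 0.011]]
wrist_force: [-0.2, -0.6, -0.0]
gripper_width: 1.0
```

>>> {"method": "move_arm", "body": {"increments": [-2.6, 0, 0, 0, 0, 0, 0.087, -2.6, 0, 0, 0, 0, 0, 0.087, -2.6, 0, 0, 0, 0, 0, 0.087]}}

```text
time_s: 6.87
tcp_pos: [0.4946, 0.1517, 0.0946]
ee_rot: [[-0.011, 0.035, -0.999], [-0.001, -0.999, -0.035], [-1.0, 0.0, 0.011]]
wrist_force: [-0.0, 0.1, -0.2]
gripper_width: 1.0
```

```bash
python3 -c "
from h import *
im=r.capture('top');cv2.imwrite('pics/t7.png',im[:,:,::-1])
im=r.capture('side');cv2.imwrite('pics/s7.png',im[:,:,::-1])
cv2.imwrite('pics/s7c.png',cv2.resize(im[140:310,130:300,::-1],None,fx=3.5,fy=3.5,interpolation=0))
plan((.498,.152,.05,272.1),(.498,.152,.0125,272.1))
t=cv2.imread('pics/top0.png')[:,:,::-1];s=cv2.imread('pics/side0.png')[:,:,::-1]
import h
c=blobs(s,'white',(155,225,170,215))
hsv=cv2.cvtColor(s,cv2.COLOR_RGB2HSV)
m=((hsv[...,2]>235)&(hsv[...,1]<30)).astype(np.uint8);
for roi in((155,225,170,215),(210,275,230,290)):
  k=np.zeros_like(m);k[roi[2]:roi[3],roi[0]:roi[1]]=1
  cs=cv2.findContours(m*k,0,1)[0];c=max(cs,key=cv2.contourArea)[:,0];print(rect(.02,c,'side'))
"
```

```text
t 6.9667 tcp [495.0, 151.7, 95.1] th 271.98 F [0.31, 0.07, 0.3] w 86.9 j [35.0, 20.0, -24.0, -0.0, -46.0, 57.0]
inc [-0.1, 0.6, 0.0] [0.0451, -0.0002, -0.0035]
inc [-0.1, 0.6, 0.0] [0.0826, -0.0002, -0.0039]
((496.6115417480469, 157.1574249267578), (147.05364990234375, 60.57429504394531), 2.24440598487854)
((487.8704528808594, -141.5298309326172), (53.26622772216797, 147.09832763671875), 5.9720282554626465)
```

View pics/s7c.png

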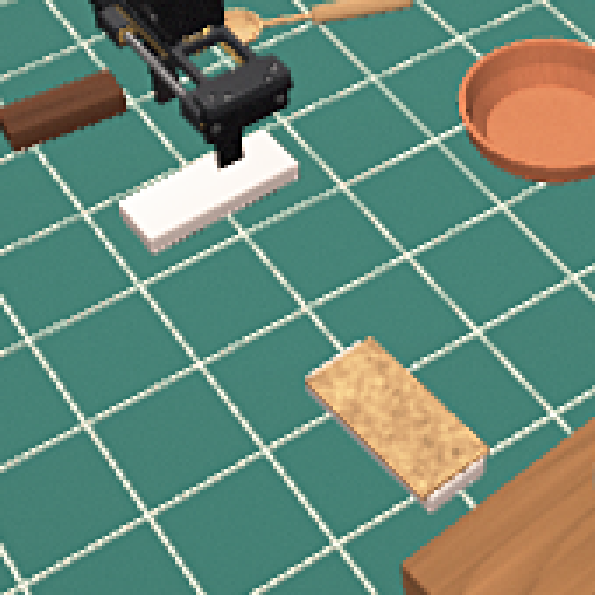

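>>> {"method": "move_arm", "body": {"increments": [-0.1, 0.6, 0, 0.03, 0, -0.0038, 0.087, -0.1, 0.6, 0, 0.06, 0, -0.0038, 0.087, -0.1, 0.6, 0, 0.065, 0, -0.0038, 0.087, -0.1, 0.6, 0, 0.065, 0, -0.0038, 0.087, -0.1, 0.6, 0, 0.065, 0, -0.0038, 0.087]}}

```text
time_s: 7.38
tcp_pos: [0.4991, 0.1523, 0.0312]
ee_rot: [[0.002, 0.038, -0.999], [0.001, -0.999, -0.038], [-1.0, -0.001, -0.002]]
wrist_force: [-0.0, 0.7, 0.2]
gripper_width: 0.998
```

```bash
python3 -c "
from h import *
plan((.498,.152,.0125,272.1))
t=cv2.imread('pics/top0.png')[:,:,::-1]
im=r.capture('top')
t7=cv2.imread('pics/t7.png')[:,:,::-1]
print('cork',meas(t7,'top','cork',(260,330,210,250),.026))
"
```

```text
t 7.3833 tcp [499.1, 152.3, 31.2] th 272.17 F [-0.0, 0.68, 0.18] w 86.8 j [35.0, 26.0, -28.0, 0.0, -36.0, 57.0]
inc [0.1, -0.1, 0.0] [0.0187, 0.0003, 0.0012]
cork [ 488.9 -145.9  138.5   65.1  -84.7]
```

>>> {"method": "move_arm", "body": {"increments": [0.1, -0.1, 0, 0.01, 0, 0.0012, 0.087, 0.1, -0.1, 0, 0.0187, 0, 0.0012, 0.087, 0.1, -0.1, 0, 0.0187, 0, 0.0012, 0.087, 0.1, -0.1, 0, 0.0187, 0, 0.0012, 0.087]}}

```text
time_s: 7.77
tcp_pos: [0.497, 0.152, 0.0115]
ee_rot: [[-0.002, 0.036, -0.999], [0.0, -0.999, -0.036], [-1.0, -0.0, 0.002]]
wrist_force: [0.4, -0.4, 0.2]
gripper_width: 1.0
```

>>> {"method": "move_arm", "body": {"increments": [0, 0, 0, 0, 0, 0, 0.04, 0, 0, 0, 0, 0, 0, 0.04, 0, 0, 0, 0, 0, 0, 0.04, 0, 0, 0, 0, 0, 0, 0.04, 0, 0, 0, 0, 0, 0, 0.04, 0, 0, 0, 0, 0, 0, 0.04]}}

```text
time_s: 8.27
tcp_pos: [0.4975, 0.1524, 0.012]
ee_rot: [[-0.0, 0.036, -0.999], [0.001, -0.999, -0.036], [-1.0, -0.001, 0.0]]
wrist_force: [0.2, 0.6, 1.5]
gripper_width: 0.639
```

>>> {"method": "move_arm", "body": {"increments": [0, 0, 0, -0.01, 0, 0, 0.04, 0, 0, 0, -0.04, 0, 0, 0.04, 0, 0, 0, -0.08, 0, 0, 0.04, 0, 0, 0, -0.11, 0, 0, 0.04, 0, 0, 0, -0.115, 0, 0, 0.04, 0, 0, 0, -0.115, 0, 0, 0.04]}}

```text
time_s: 8.77
tcp_pos: [0.4983, 0.1528, 0.1295]
ee_rot: [[0.004, 0.036, -0.999], [0.004, -0.999, -0.036], [-1.0, -0.004, -0.004]]
wrist_force: [-0.5, 0.6, -4.0]
gripper_width: 0.639
```

```bash
python3 -c "
from h import *
plan((.4886,-.1426,.13,185.6))
im=r.capture('side');cv2.imwrite('pics/s8.png',cv2.resize(im[100:240,110:280,::-1],None,fx=4,fy=4,interpolation=0))"
```

```text
t 8.7667 tcp [498.3, 152.8, 129.5] th 272.06 F [-0.45, 0.57, -3.98] w 55.6 j [35.0, 18.0, -22.0, -0.0, -50.0, 57.0]
inc [86.5, -0.0, 0.4] [-0.0018, 0.2949, 0.0202]
```

View pics/s8.png

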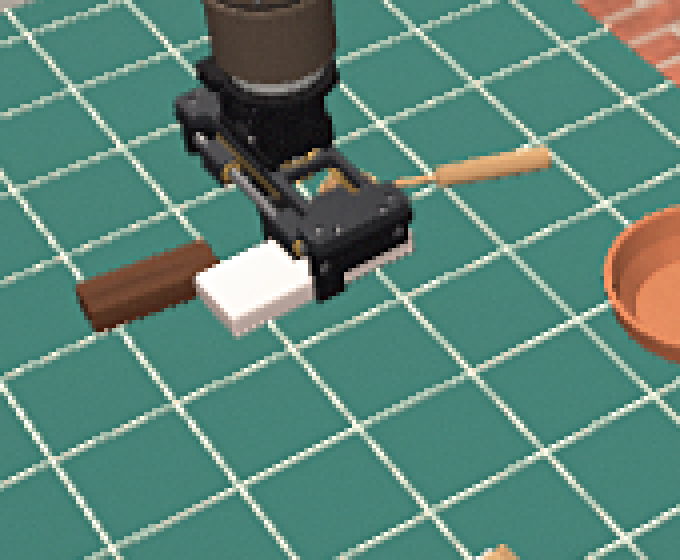

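The slab is held level (4 N load). I carry it over the stack.

>>> {"method": "move_arm", "body": {"increments": [4, 0, 0, 0, 0.01, 0, 0.04, 10, 0, 0, 0, 0.03, 0.002, 0.04, 16.5, 0, 0, 0, 0.055, 0.004, 0.04, 23, 0, 0, 0, 0.08, 0.006, 0.04, 29.5, 0, 0, 0, 0.105, 0.008, 0.04, 36, 0, 0, 0, 0.13, 0.01, 0.04, 42.5, 0, 0, 0, 0.155, 0.012, 0.04, 49, 0, 0, 0, 0.18, 0.014, 0.04, 55.5, 0, 0, 0, 0.205, 0.016, 0.04, 62, 0, 0, 0, 0.23, 0.017, 0.04, 68.5, 0, 0, 0, 0.255, 0.018, 0.04, 75, 0, 0.4, 0, 0.275, 0.019, 0.04]}}

```text
time_s: 9.82
tcp_pos: [0.486, -0.125, 0.1241]
ee_rot: [[-0.01, -0.958, -0.287], [-0.004, -0.286, 0.958], [-1.0, 0.011, -0.001]]
wrist_force: [0.6, -0.4, -3.1]
gripper_width: 0.64
```

```bash
python3 -c "
from h import *
plan((.4886,-.1426,.12,185.6))"
```

```text
t 9.8167 tcp [486.0, -125.0, 124.1] th 196.65 F [0.62, -0.39, -3.1] w 55.7 j [4.0, 17.0, -25.0, 0.0, -49.0, 12.0]
inc [11.0, -0.1, -0.6] [0.0041, 0.0025, -0.0177]
```

>>> {"method": "move_arm", "body": {"increments": [5, 0, 0, 0.004, 0.001, -0.009, 0.04, 9, 0, -0.6, 0.004, 0.0025, -0.016, 0.04, 11, 0, -0.6, 0.004, 0.0025, -0.0177, 0.04, 11, 0, -0.6, 0.004, 0.0025, -0.0177, 0.04, 11, 0, -0.6, 0.004, 0.0025, -0.0177, 0.04]}}

```text
time_s: 10.23
tcp_pos: [0.4896, -0.141, 0.1207]
ee_rot: [[0.001, -0.994, -0.106], [-0.002, -0.106, 0.994], [-1.0, -0.001, -0.002]]
wrist_force: [0.4, 0.1, -3.2]
gripper_width: 0.64
```

```bash
python3 -c "
from h import *
plan((.4886,-.1425,.06,185.6),(.4886,-.1425,.042,185.6))
im=r.capture('side');cv2.imwrite('pics/s9.png',cv2.resize(im[190:310,180:300,::-1],None,fx=5,fy=5,interpolation=0))"
```

```text
t 10.2333 tcp [489.6, -141.0, 120.7] th 186.08 F [0.36, 0.14, -3.17] w 55.7 j [2.0, 17.0, -24.0, 0.0, -48.0, 4.0]
inc [0.5, -0.1, 0.1] [0.0608, 0.0013, -0.0012]
inc [0.5, -0.1, 0.1] [0.0788, 0.0013, -0.0012]
```

View pics/s9.png

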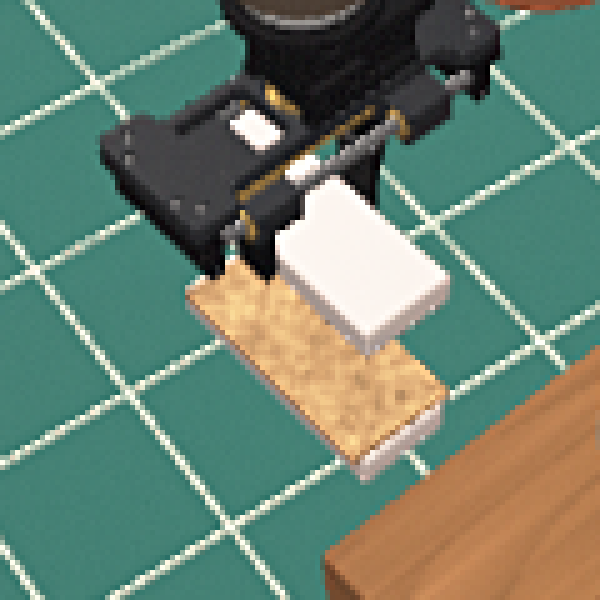

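Slab_top is over the stack with its front end at about (400,310) in the crop, and it lines up. I lower it in stages.

>>> {"method": "move_arm", "body": {"increments": [0.5, 0, 0, 0.015, 0.0013, -0.0012, 0.04, 0.5, 0, 0, 0.035, 0.0013, -0.0012, 0.04, 0.5, 0, 0, 0.055, 0.0013, -0.0012, 0.04, 0.5, 0, 0, 0.068, 0.0013, -0.0012, 0.04, 0.5, 0, 0, 0.073, 0.0013, -0.0012, 0.04, 0.5, 0, 0, 0.073, 0.0013, -0.0012, 0.04, 0.5, 0, 0, 0.073, 0.0013, -0.0012, 0.04]}}

```text
time_s: 10.87
tcp_pos: [0.4907, -0.1423, 0.0498]
ee_rot: [[0.006, -0.995, -0.098], [-0.003, -0.098, 0.995], [-1.0, -0.006, -0.003]]
wrist_force: [0.2, -0.8, -2.7]
gripper_width: 0.639
```

```bash
python3 -c "
from h import *
plan((.4886,-.1425,.040,185.6),(.4886,-.1425,.038,185.6))
im=r.capture('side');cv2.imwrite('pics/s10.png',cv2.resize(im[210:310,190:290,::-1],None,fx=6,fy=6,interpolation=0))"
```

```text
t 10.8667 tcp [490.7, -142.3, 49.8] th 185.63 F [0.2, -0.75, -2.7] w 55.6 j [2.0, 23.0, -29.0, 0.0, -38.0, 3.0]
inc [0.0, -0.2, 0.3] [0.0098, 0.0022, 0.0001]
inc [0.0, -0.2, 0.3] [0.0118, 0.0022, 0.0001]
```

View pics/s10.png

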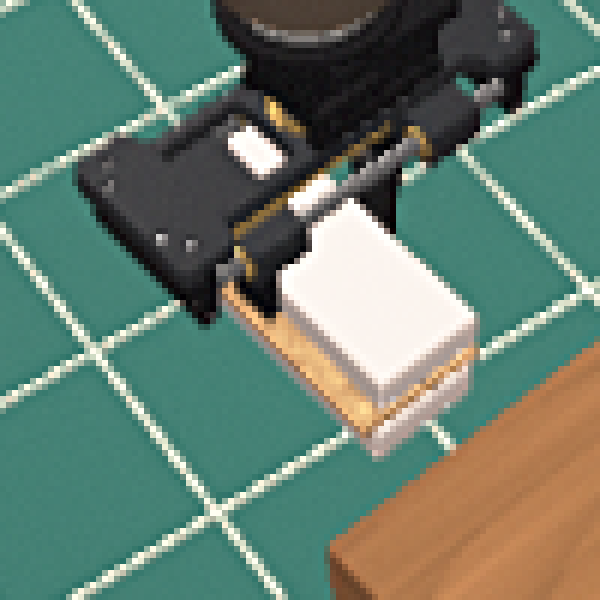

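>>> {"method": "move_arm", "body": {"increments": [0, -0.2, 0.3, 0.003, 0.0022, 0, 0.04, 0, -0.2, 0.3, 0.006, 0.0022, 0, 0.04, 0, -0.2, 0.3, 0.0085, 0.0022, 0, 0.04, 0, -0.2, 0.3, 0.0095, 0.0022, 0, 0.04, 0, -0.2, 0.3, 0.0095, 0.0022, 0, 0.04]}}

```text
time_s: 11.33
tcp_pos: [0.4881, -0.1428, 0.04]
ee_rot: [[-0.0, -0.995, -0.097], [0.001, -0.097, 0.995], [-1.0, 0.0, 0.001]]
wrist_force: [0.1, 1.3, -2.9]
gripper_width: 0.644
```

>>> {"method": "move_arm", "body": {"increments": [0, 0, 0, 0.001, 0, 0, 0.04, 0, 0, 0, 0.0015, 0, 0, 0.04, 0, 0, 0, 0.0015, 0, 0, 0.04]}}

```text
time_s: 11.58
tcp_pos: [0.4882, -0.1428, 0.0386]
ee_rot: [[0.0, -0.995, -0.097], [0.001, -0.097, 0.995], [-1.0, -0.0, 0.001]]
wrist_force: [-0.1, 0.9, -3.1]
gripper_width: 0.636
```

>>> {"method": "move_arm", "body": {"increments": [0, 0, 0, 0.0005, 0, 0, 0.04, 0, 0, 0, 0.001, 0, 0, 0.04, 0, 0, 0, 0.001, 0, 0, 0.04]}}

```text
time_s: 11.83
tcp_pos: [0.4884, -0.1428, 0.038]
ee_rot: [[0.001, -0.995, -0.097], [0.001, -0.097, 0.995], [-1.0, -0.001, 0.0]]
wrist_force: [-1.3, 0.6, -0.6]
gripper_width: 0.64
```

>>> {"method": "move_arm", "body": {"increments": [0, 0, 0, 0.0003, 0, 0, 0.04, 0, 0, 0, 0.0006, 0, 0, 0.04, 0, 0, 0, 0.0006, 0, 0, 0.04]}}

```text
time_s: 12.08
tcp_pos: [0.4884, -0.1428, 0.038]
ee_rot: [[0.001, -0.995, -0.097], [0.0, -0.097, 0.995], [-1.0, -0.001, 0.0]]
wrist_force: [-1.8, 1.4, 5.9]
gripper_width: 0.638
```

>>> {"method": "move_arm", "body": {"increments": [0, 0, 0, 0, 0, 0, 0.066, 0, 0, 0, 0, 0, 0, 0.066, 0, 0, 0, 0, 0, 0, 0.087, 0, 0, 0, 0, 0, 0, 0.087, 0, 0, 0, 0, 0, 0, 0.087]}}

```text
time_s: 12.5
tcp_pos: [0.4884, -0.1428, 0.037]
ee_rot: [[0.0, -0.995, -0.097], [0.001, -0.097, 0.995], [-1.0, -0.001, 0.001]]
wrist_force: [-1.3, 0.1, -0.2]
gripper_width: 0.902
```

```bash
python3 -c "
from h import *
plan((.4886,-.1425,.040,185.6))
im=r.capture('side');cv2.imwrite('pics/s11.png',cv2.resize(im[210:310,190:290,::-1],None,fx=6,fy=6,interpolation=0))"
```

```text
t 12.5 tcp [488.4, -142.8, 37.0] th 185.57 F [-1.27, 0.06, -0.24] w 78.5 j [2.0, 24.0, -29.0, -0.0, -36.0, 4.0]
inc [-0.0, 0.0, 0.0] [-0.003, -0.0002, 0.0003]
```

View pics/s11.png

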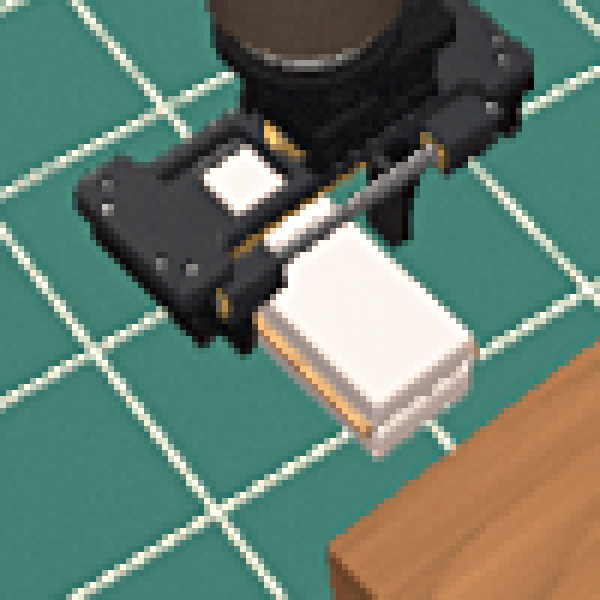

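>>> {"method": "move_arm", "body": {"increments": [0, 0, 0, -0.01, 0, 0, 0.087, 0, 0, 0, -0.04, 0, 0, 0.087, 0, 0, 0, -0.06, 0, 0, 0.087, 0, 0, 0, -0.06, 0, 0.02, 0.06, 0, 0, 0, -0.06, 0, 0.06, 0.02, 0, 0, 0, -0.06, 0, 0.1, 0.02, 0, 0, 0, -0.06, 0, 0.135, 0.02, 0, 0, 0, -0.06, 0, 0.135, 0.02, 0, 0, 0, -0.06, 0, 0.135, 0.02]}}

```text
time_s: 13.3
tcp_pos: [0.4754, -0.0068, 0.0981]
ee_rot: [[0.002, -0.995, -0.101], [0.001, -0.101, 0.995], [-1.0, -0.002, 0.001]]
wrist_force: [-0.1, -0.0, 0.6]
gripper_width: 0.629
```

```bash
python3 -c "
from h import *
im=r.capture('top');cv2.imwrite('pics/t12.png',im[:,:,::-1])
s=r.capture('side');cv2.imwrite('pics/s12.png',cv2.resize(s[190:310,170:310,::-1],None,fx=5,fy=5,interpolation=0))
cv2.imwrite('pics/t12c.png',cv2.resize(im[170:290,240:400,::-1],None,fx=5,fy=5,interpolation=0))
print('top',meas(im,'top','white',(260,330,205,255),.046))
plan((.478,-.0143,.014,185.6))
"
```

```text
top [ 487.4 -143.3  151.6   55.3  -84.8]
t 13.4 tcp [475.2, -8.6, 97.6] th 185.58 F [-0.19, 0.07, -0.07] w 46.9 j [19.0, 16.0, -30.0, -0.0, -43.0, -13.0]
inc [-0.0, 0.0, 0.0] [0.0836, -0.0021, -0.006]
```

View pics/s12.png

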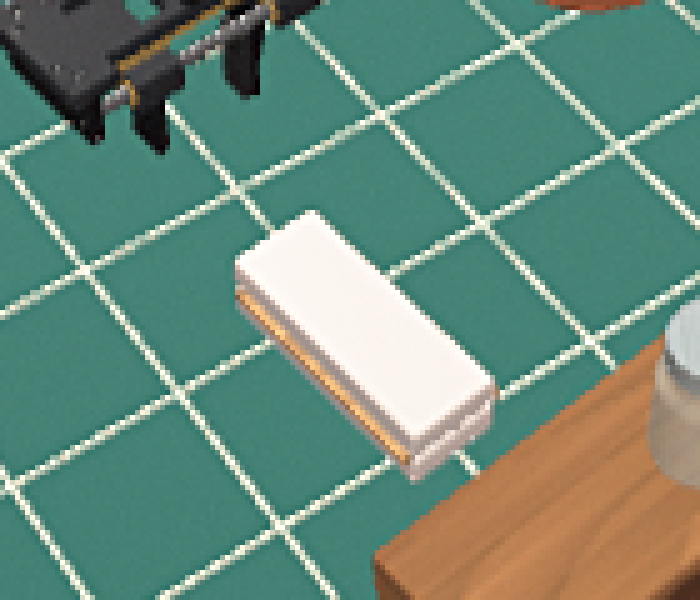

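View pics/t12c.png

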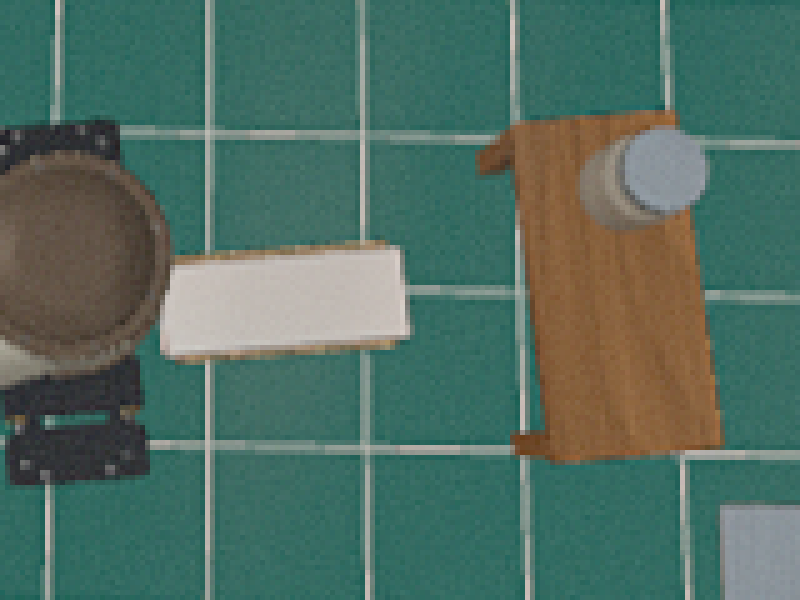

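The stack is square and both cork edges show evenly. I descend behind it with the fingers at 20 mm.

>>> {"method": "move_arm", "body": {"increments": [0, 0, 0, 0.03, -0.0005, -0.005, 0.02, 0, 0, 0, 0.065, -0.0005, -0.005, 0.02, 0, 0, 0, 0.083, -0.0005, -0.005, 0.02, 0, 0, 0, 0.083, -0.0005, -0.005, 0.02, 0, 0, 0, 0.083, -0.0005, -0.005, 0.02]}}

```text
time_s: 13.82
tcp_pos: [0.4759, -0.0146, 0.0137]
ee_rot: [[-0.002, -0.995, -0.095], [-0.0, -0.095, 0.995], [-1.0, 0.002, -0.0]]
wrist_force: [0.1, 1.0, 1.0]
gripper_width: 0.244
```

```bash
python3 -c "
from h import *
s=r.capture('side');cv2.imwrite('pics/s13.png',cv2.resize(s[170:310,170:310,::-1],None,fx=4,fy=4,interpolation=0))
plan((.4768,-.0254,.0135,185.7))
"
```

```text
t 13.8667 tcp [476.9, -14.1, 14.8] th 185.5 F [-0.08, 0.07, -0.1] w 20.8 j [18.0, 24.0, -35.0, -0.0, -31.0, -12.0]
inc [-0.2, 0.0, 0.1] [0.0012, 0.0012, -0.0112]
```

View pics/s13.png

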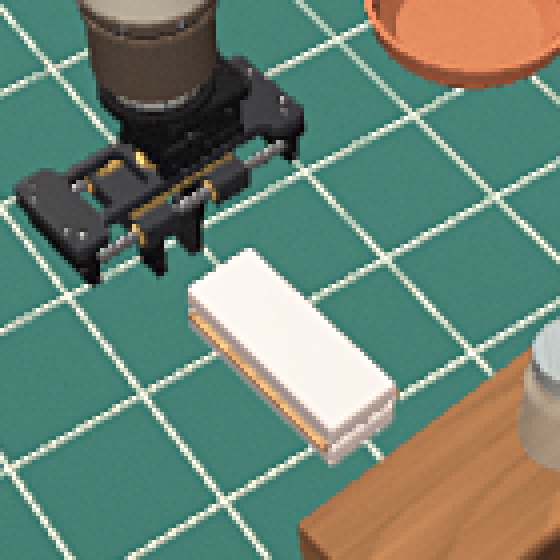

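>>> {"method": "move_arm", "body": {"increments": [-0.2, 0, 0, 0, 0.001, -0.012, 0.02, -0.2, 0, 0, 0.001, 0.001, -0.025, 0.02, -0.2, 0, 0, 0.001, 0.001, -0.032, 0.02, -0.2, 0, 0, 0.001, 0.001, -0.036, 0.02, -0.2, 0, 0, 0.001, 0.001, -0.038, 0.02, -0.2, 0, 0, 0.001, 0.001, -0.04, 0.02, -0.2, 0, 0, 0.001, 0.001, -0.042, 0.02, -0.2, 0, 0, 0.001, 0.001, -0.044, 0.02, -0.2, 0, 0, 0.001, 0.001, -0.044, 0.02]}}

```text
time_s: 14.62
tcp_pos: [0.4797, -0.0571, 0.0133]
ee_rot: [[0.001, -0.995, -0.101], [0.001, -0.101, 0.995], [-1.0, -0.001, 0.001]]
wrist_force: [-0.1, -0.7, -0.2]
gripper_width: 0.232
```

```bash
python3 -c "
from h import *
s=r.capture('side');cv2.imwrite('pics/s14.png',cv2.resize(s[170:310,170:310,::-1],None,fx=4,fy=4,interpolation=0))
plan((.4811,-.0685,.0135,185.7))
"
```

```text
t 14.6667 tcp [479.5, -57.1, 13.2] th 185.78 F [0.1, -0.38, -0.32] w 20.2 j [13.0, 25.0, -34.0, -0.0, -31.0, -7.0]
inc [0.1, 0.0, 0.0] [-0.0003, -0.0004, -0.0115]
```

View pics/s14.png

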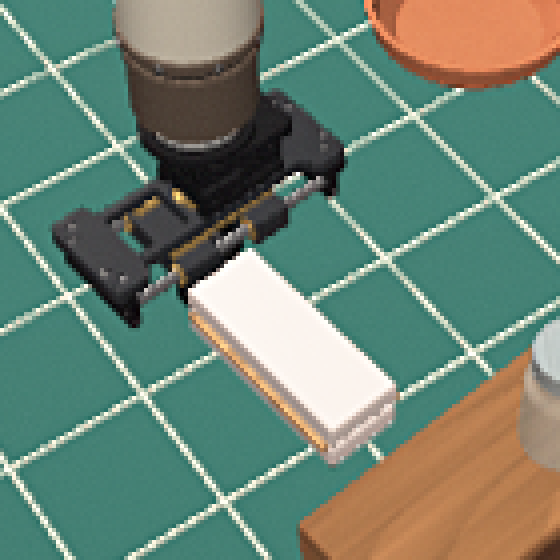

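>>> {"method": "move_arm", "body": {"increments": [0, 0, 0, 0, 0, -0.002, 0.02, 0, 0, 0, 0, 0, -0.004, 0.02, 0, 0, 0, 0, 0, -0.007, 0.02, 0, 0, 0, 0, 0, -0.011, 0.02, 0, 0, 0, 0, 0, -0.015, 0.02, 0, 0, 0, 0, 0, -0.02, 0.02, 0, 0, 0, 0, 0, -0.025, 0.02, 0, 0, 0, 0, 0, -0.03, 0.02, 0, 0, 0, 0, 0, -0.035, 0.02, 0, 0, 0, 0, 0, -0.04, 0.02, 0, 0, 0, 0, 0, -0.045, 0.02, 0, 0, 0, 0, 0, -0.05, 0.02]}}

```text
time_s: 15.67
tcp_pos: [0.4845, -0.1075, 0.0131]
ee_rot: [[0.0, -0.995, -0.1], [0.001, -0.1, 0.995], [-1.0, -0.0, 0.001]]
wrist_force: [0.0, 3.7, 1.3]
gripper_width: 0.23
```

```bash
python3 -c "
from h import *
s=r.capture('side');cv2.imwrite('pics/s15.png',cv2.resize(s[190:330,190:330,::-1],None,fx=4,fy=4,interpolation=0))
plan((.4862,-.1185,.0135,185.7))
"
```

```text
t 15.7167 tcp [484.5, -108.2, 13.1] th 185.73 F [0.17, -0.98, 0.47] w 20.1 j [6.0, 26.0, -32.0, -0.0, -32.0, -0.0]
inc [0.0, 0.0, 0.0] [-0.0004, -0.0007, -0.0105]
```

View pics/s15.png

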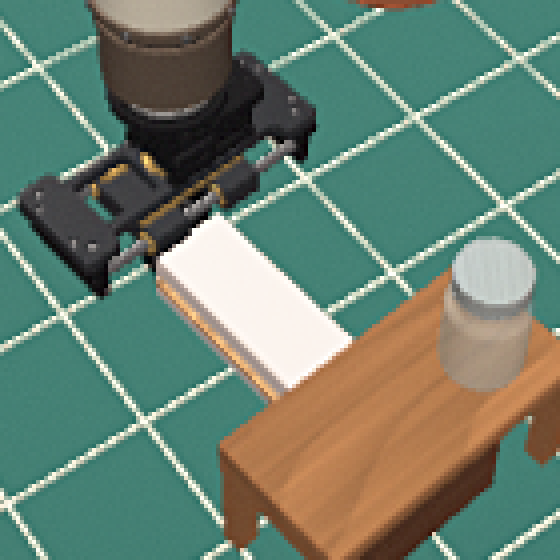

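>>> {"method": "move_arm", "body": {"increments": [0, 0, 0, 0, -0.0005, -0.002, 0.02, 0, 0, 0, 0, -0.0005, -0.006, 0.02, 0, 0, 0, 0, -0.0005, -0.011, 0.02, 0, 0, 0, 0, -0.0005, -0.016, 0.02, 0, 0, 0, 0, -0.0005, -0.021, 0.02, 0, 0, 0, 0, -0.0005, -0.026, 0.02, 0, 0, 0, 0, -0.0005, -0.031, 0.02, 0, 0, 0, 0, -0.0005, -0.036, 0.02, 0, 0, 0, 0, -0.0005, -0.041, 0.02, 0, 0, 0, 0, -0.0005, -0.044, 0.02, 0, 0, 0, 0, -0.0005, -0.046, 0.02]}}

```text
time_s: 16.63
tcp_pos: [0.4895, -0.1532, 0.013]
ee_rot: [[0.0, -0.995, -0.1], [0.001, -0.1, 0.995], [-1.0, -0.0, 0.001]]
wrist_force: [-0.7, 3.7, 1.3]
gripper_width: 0.228
```

>>> {"method": "move_arm", "body": {"increments": [0, 0, 0, 0, 0, -0.001, 0.02, 0, 0, 0, 0, 0, -0.002, 0.02, 0, 0, 0, 0, 0, -0.003, 0.02, 0, 0, 0, 0, 0, -0.004, 0.02]}}

```text
time_s: 16.97
tcp_pos: [0.4899, -0.1566, 0.0131]
ee_rot: [[0.0, -0.995, -0.101], [0.001, -0.101, 0.995], [-1.0, -0.0, 0.001]]
wrist_force: [0.2, 3.6, 0.9]
gripper_width: 0.226
```

```bash
python3 -c "
from h import *
s=r.capture('side');cv2.imwrite('pics/s16.png',cv2.resize(s[200:340,200:340,::-1],None,fx=4,fy=4,interpolation=0))
t=r.capture('top');cv2.imwrite('pics/t16.png',cv2.resize(t[170:290,240:400,::-1],None,fx=5,fy=5,interpolation=0))
plan((.492,-.1685,.0135,185.7))
"
```

```text
t 17.0667 tcp [489.9, -156.7, 13.0] th 185.77 F [-0.13, 1.31, 1.72] w 20.0 j [0.0, 27.0, -30.0, -0.0, -33.0, 5.0]
inc [0.1, 0.0, 0.0] [-0.0005, -0.0009, -0.0119]
```

View pics/s16.png

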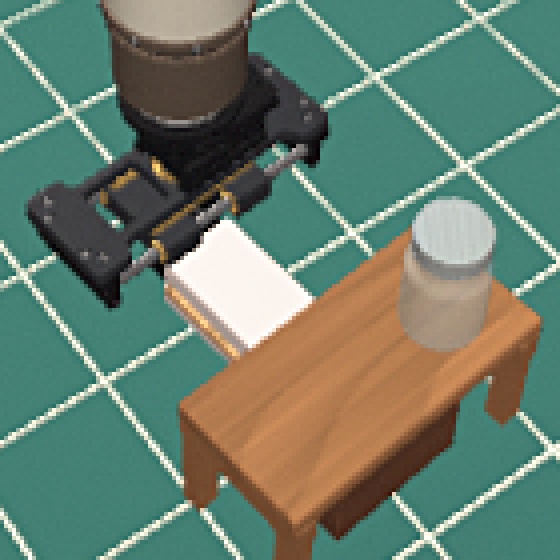

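>>> {"method": "move_arm", "body": {"increments": [0, 0, 0, 0, 0, -0.001, 0.02, 0, 0, 0, 0, 0, -0.002, 0.02, 0, 0, 0, 0, 0, -0.003, 0.02, 0, 0, 0, 0, 0, -0.004, 0.02, 0, 0, 0, 0, 0, -0.005, 0.02]}}

```text
time_s: 17.48
tcp_pos: [0.4905, -0.1617, 0.0131]
ee_rot: [[0.0, -0.995, -0.101], [0.001, -0.101, 0.995], [-1.0, -0.0, 0.001]]
wrist_force: [-1.3, 3.1, 0.8]
gripper_width: 0.23
```

>>> {"method": "move_arm", "body": {"increments": [0, 0, 0, 0, 0, -0.001, 0.02, 0, 0, 0, 0, 0, -0.002, 0.02, 0, 0, 0, 0, 0, -0.003, 0.02, 0, 0, 0, 0, 0, -0.004, 0.02]}}

```text
time_s: 17.82
tcp_pos: [0.4909, -0.1657, 0.0131]
ee_rot: [[0.0, -0.995, -0.1], [0.001, -0.1, 0.995], [-1.0, -0.0, 0.001]]
wrist_force: [-1.4, 3.3, 0.4]
gripper_width: 0.228
```

>>> {"method": "move_arm", "body": {"increments": [0, 0, 0, 0, 0, -0.001, 0.02, 0, 0, 0, 0, 0, -0.002, 0.02, 0, 0, 0, 0, 0, -0.003, 0.02]}}

```text
time_s: 18.07
tcp_pos: [0.4912, -0.1687, 0.0131]
ee_rot: [[0.0, -0.995, -0.1], [0.001, -0.1, 0.995], [-1.0, -0.0, 0.001]]
wrist_force: [0.2, 3.2, 0.2]
gripper_width: 0.23
```

>>> {"method": "move_arm", "body": {"increments": [0, 0, 0, 0, 0, -0.001, 0.02, 0, 0, 0, 0, 0, -0.002, 0.02, 0, 0, 0, 0, 0, -0.003, 0.02]}}

```text
time_s: 18.32
tcp_pos: [0.4915, -0.1717, 0.0131]
ee_rot: [[0.0, -0.995, -0.1], [0.001, -0.1, 0.995], [-1.0, -0.0, 0.001]]
wrist_force: [-0.3, 2.8, 1.0]
gripper_width: 0.231
```

>>> {"method": "move_arm", "body": {"increments": [0, 0, 0, 0, 0, -0.001, 0.02, 0, 0, 0, 0, 0, -0.002, 0.02, 0, 0, 0, 0, 0, -0.003, 0.02]}}

```text
time_s: 18.57
tcp_pos: [0.4918, -0.1746, 0.0131]
ee_rot: [[0.0, -0.995, -0.1], [0.001, -0.1, 0.995], [-1.0, -0.0, 0.001]]
wrist_force: [-0.8, 3.6, -0.2]
gripper_width: 0.227
```

>>> {"method": "move_arm", "body": {"increments": [0, 0, 0, 0, 0, -0.001, 0.02, 0, 0, 0, 0, 0, -0.002, 0.02, 0, 0, 0, 0, 0, -0.003, 0.02]}}

```text
time_s: 18.82
tcp_pos: [0.4919, -0.1766, 0.0131]
ee_rot: [[-0.0, -0.995, -0.1], [0.002, -0.1, 0.995], [-1.0, -0.0, 0.002]]
wrist_force: [-0.8, 15.5, 4.0]
gripper_width: 0.23
```

Force jumped from about 3 N to 15.5 N while the arm fell about 1 mm short of its command, so this is the backstop. I hold briefly.

>>> {"method": "move_arm", "body": {"increments": [0, 0, 0, 0, 0, 0, 0.02, 0, 0, 0, 0, 0, 0, 0.02, 0, 0, 0, 0, 0, 0, 0.02]}}

```text
time_s: 19.07
tcp_pos: [0.4919, -0.1765, 0.0131]
ee_rot: [[-0.0, -0.995, -0.1], [0.002, -0.1, 0.995], [-1.0, -0.0, 0.002]]
wrist_force: [-1.2, 9.9, 2.5]
gripper_width: 0.229
```

```bash
python3 -c "
from h import *
s=r.capture('side');cv2.imwrite('pics/s17.png',cv2.resize(s[200:340,200:340,::-1],None,fx=4,fy=4,interpolation=0))
plan((.492,-.1685,.0135,185.7))
"
```

```text
t 19.1167 tcp [491.9, -176.5, 13.1] th 185.76 F [-1.42, 10.2, 1.92] w 20.2 j [-2.0, 28.0, -28.0, -0.0, -34.0, 8.0]
inc [0.1, 0.1, 0.0] [-0.0004, -0.0009, 0.008]
```

View pics/s17.png

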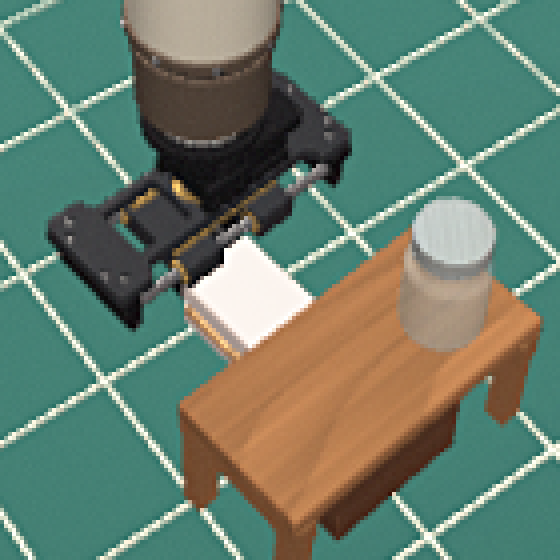

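>>> {"method": "move_arm", "body": {"increments": [0, 0, 0, 0, 0, 0.001, 0.02, 0, 0, 0, 0, 0, 0.003, 0.02, 0, 0, 0, 0, 0, 0.01, 0.02, 0, 0, 0, 0, 0, 0.04, 0.02, 0, 0, 0, -0.02, 0, 0.08, 0.02, 0, 0, 0, -0.06, 0, 0.12, 0.02, 0, 0, 0, -0.1, 0, 0.15, 0.02, 0, 0, 0, -0.13, 0, 0.18, 0.02, 0, 0, 0, -0.13, 0, 0.18, 0.02, 0, 0, 0, -0.13, 0, 0.18, 0.02]}}

```text
time_s: 19.95
tcp_pos: [0.477, 0.0047, 0.1483]
ee_rot: [[0.012, -0.994, -0.105], [0.003, -0.105, 0.994], [-1.0, -0.012, 0.002]]
wrist_force: [0.6, 0.1, -0.1]
gripper_width: 0.226
```

```bash
python3 -c "
from h import *
s=r.capture('side');cv2.imwrite('pics/s18.png',cv2.resize(s[220:320,210:310,::-1],None,fx=6,fy=6,interpolation=0))
t=r.capture('top');cv2.imwrite('pics/t18.png',cv2.resize(t[170:290,260:400,::-1],None,fx=5,fy=5,interpolation=0))
plan()
u=blobs(t,'white',(290,349,200,260)); w=ray('top',u,.046)[:,:2]*1000
print(np.round(cv2.boxPoints(cv2.minAreaRect(w.astype(np.float32))),1).tolist(),cv2.minAreaRect(w.astype(np.float32)))
"
```

```text
t 20.05 tcp [474.1, 2.2, 144.0] th 185.85 F [0.01, -0.29, -0.4] w 19.8 j [20.0, 12.0, -27.0, -0.0, -50.0, -14.0]
[[464.3999938964844, -189.8000030517578], [474.8999938964844, -296.29998779296875], [530.2000122070312, -290.79998779296875], [519.7000122070312, -184.39999389648438]] ((497.3250732421875, -240.32394409179688), (55.59364700317383, 106.97944641113281), 5.640532970428467)
```

View pics/s18.png

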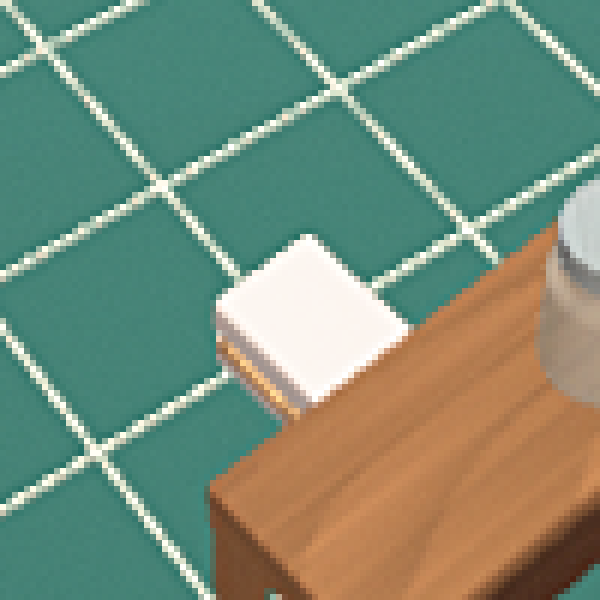

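View pics/t18.png

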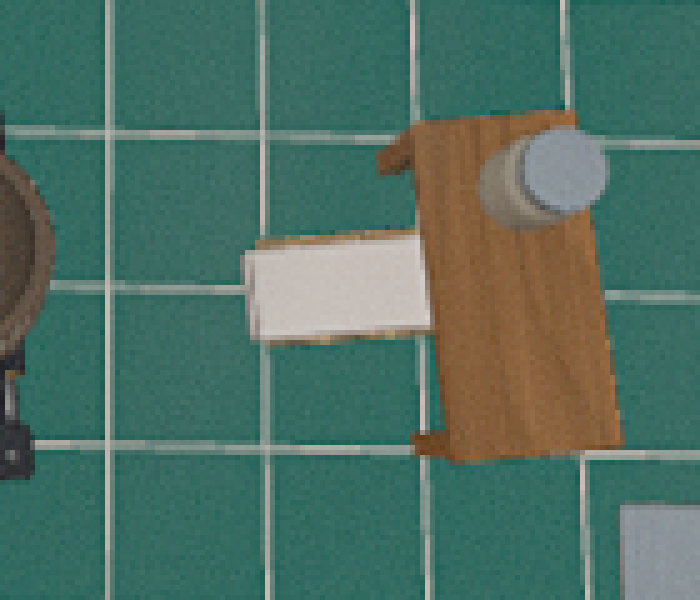

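```bash
python3 -c "
from h import *
t=r.capture('top');s=r.capture('side')
for row in (222,228,234): print(row,t[row,305:316].sum(1)//3)
u=cv2.resize(s[262:285,240:270],None,fx=24,fy=24,interpolation=0);cv2.imwrite('pics/s19.png',u[:,:,::-1])
u=cv2.resize(t[214:242,304:320],None,fx=20,fy=20,interpolation=0);cv2.imwrite('pics/t19.png',u[:,:,::-1])
# predicted rear ends if rear centre of top at various
d=np.array([.098,-.995]);l=np.array([.995,.098])
for yr in(-.183,-.186,-.189):
  c=np.array([.492,yr])
  for z in(.046,.026,.020,0): print(yr,z,proj('top',[[*c,z]]).round(1).tolist(),proj('side',[[*(c-.028*l),z]]).round(1).tolist())
"
```

```text
222 [ 93  86  84 129 164 164 187 188 186 187 189]
228 [142 143 140 135 145 143 188 193 190 189 187]
234 [ 88  94  88  83 102 176 141 183 192 190 190]
-0.183 0.046 [[308.9, 228.5]] [[243.7, 268.7]]
-0.183 0.026 [[307.9, 229.0]] [[243.8, 273.2]]
-0.183 0.02 [[307.6, 229.1]] [[243.8, 274.5]]
-0.183 0 [[306.6, 229.6]] [[243.9, 278.9]]
-0.186 0.046 [[309.9, 228.5]] [[244.4, 269.5]]
-0.186 0.026 [[308.8, 229.0]] [[244.4, 274.0]]
-0.186 0.02 [[308.5, 229.1]] [[244.5, 275.3]]
-0.186 0 [[307.6, 229.6]] [[244.5, 279.7]]
-0.189 0.046 [[310.8, 228.5]] [[245.0, 270.3]]
-0.189 0.026 [[309.8, 229.0]] [[245.1, 274.8]]
-0.189 0.02 [[309.5, 229.1]] [[245.1, 276.1]]
-0.189 0 [[308.5, 229.6]] [[245.2, 280.5]]
```

View pics/s19.png

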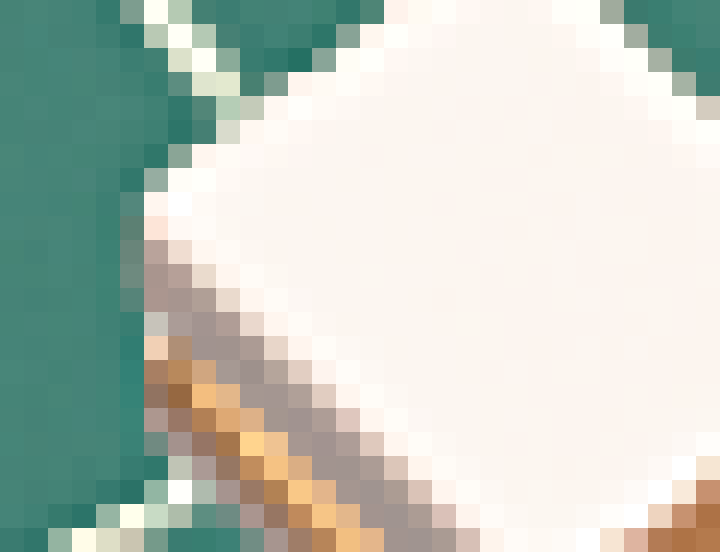

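View pics/t19.png

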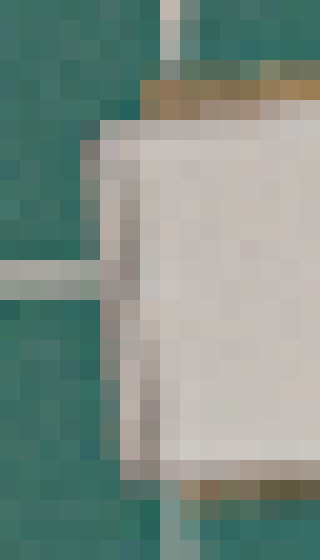

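```bash
python3 -c "
from h import *
t=r.capture('top');t0=cv2.imread('pics/top0.png')[:,:,::-1]
for n,(a,b,c,d) in dict(spoon=(138,178,130,196),tagine=(208,270,105,165),jar=(352,386,192,216)).items(): print(n,np.abs(t[c:d,a:b].astype(int)-t0[c:d,a:b]).mean())
print(r.sense()['wrist_force']);r.finish_job()
"
```

```text
spoon 3.103787878787879
tagine 3.1631720430107526
jar 2.923611111111111
[-0.35715501  0.52339913  0.73251695]
the job is handed in; nothing more can be done
```

The stack is finished and pushed in under the shelf against the backstop. I handed the job in at about 20 s of the 72 s allowed; it reported no verdict.

- **Stacking:** I laid the cork on the trivet in front of the shelf, about 3 mm off centre along its length. I then lowered the second trivet onto the cork with at most about 6 N of press, and released it.
- **Pushing:** I pushed the stack square with two fingers, with a steady push force of about 3 N. At the backstop the force rose to 15.5 N and settled at about 10 N.
- **Final position:** The lower trivet's centre is about 19 mm before the shelf's front edge and about 9 mm off its centre line. The top trivet measures within about 0.1° of the shelf's direction, and the trivets' rear ends are flush to about 1 mm.
- **Cork:** Both long edges showed evenly on the finished stack. I did not measure its position again after the push.
- **Bystanders:** The jar, tagine base and spoon look unchanged between the first and last top pictures, apart from image noise.

No check failed. One early side-view reading put the second trivet about 5 mm off the top-view one, and I used the top view. The stack's pose comes from camera calibration good to about 2 mm.

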